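# Add the slotted press weight and turn its slot away

## Robot

A 7-joint arm with a two-finger parallel gripper is mounted at the origin on the work surface. World frame = base frame: x ahead of the robot, y to its left, z up, the work surface at z = 0. Lengths are in m, angles in rad, forces in N, time in s.
With the tool pointing down it reaches from about 0.4 to 0.9 m from the base axis. Payload 5.5 kg.
Tool frame: the origin (TCP) lies on the front face of the gripper's body, between the roots of the fingers; the fingertips stand 73 mm ahead of it and the grasp point (between the pads) lies 54 mm ahead of it (ctrl.nose_length is the distance from the TCP to the fingertips, in m); z points along the fingers, y is the direction in which the jaws open and shut (so a half turn about z gives the same grasp; the last joint's range is limited). The gripper opens to 85 mm and grips with 20 to 120 N. Pads are 22 mm wide; open, the fingers measure 114 mm over their backs; the gripper's body (76 mm by 85 mm) begins 54 mm behind the grasp point. The pads swing forward as they close: fully open they stand 13 mm farther back than shut.
Start: joints at [1.417, 0.501, -0.427, 1.55, 0.221, 1.138, -0.21], TCP at [0.263, -0.594, 0.304] pointing down, gripper open.
Joint ranges: [-2.88, 2.88], [-0.31, 2.03], [-1.54, 1.56], [0.2, 2.42], [-1.41, 4.55], [0.19, 2.02], [-2.57, 2.57]. Speed limits (rad/s): [2.57, 2.57, 3.14, 3.14, 3.14, 3.14, 3.14].

## Interface

Orientations are given as a unit quaternion [w, x, y, z].
In Python, from plant import ctrl gives the robot as it stands. The module is installed in compiled form; this text tells all that it offers.
- The arm moves only by the tool servo_tool, never from a script. Its argument "motion" is a list of rows, each a list of 7 numbers: the shift along the tool's x, y, z in mm, then the turn, a rotation vector about the tool's x, y, z in degrees, then the opening, from 0 (shut) to 1 (fully open). A call has 1 to 12 rows; each row shifts and turns the commanded pose from where the row before left it, along the tool's axes as they then stand; what a row does not reach is not made up. A row lasts 1/8 s, in which the tool goes at most 62.5 mm and 10.7 degrees, less where a joint would pass 70% of its speed; a pose out of reach is approached as far as the arm can. A call is refused whole if a number of a shift passes 62.5 or a number of a turn 10.7, either way. A call with a gripper value outside its range is refused whole. The fingers move at their own pace and stop on an object; "newtons" is the grip in N (left out, the last holds). Time passes only in rows, so rows that do not move let the fingers close. It gives the time, the measured TCP pose, the force and the opening at its end, in the units of the state.
- ctrl.get_obs(): the state, without advancing time (a new reading comes with each control period).
- ctrl.get_image(name): name is "scene" or "top"; returns a dict with "pixels" (400x640x3 uint8, blue, green, red), "K" (3x3 intrinsics, pixels), "view" (4x4, takes a point from world to camera coordinates). Camera axes: x right, y down, z forward; pixel columns grow to the right and rows downward; lengths in m; the calibration is good to about 2 mm. A picture is of the moment at which its call begins. There is no depth.
- ctrl.hand_in(): hands the job in, once; it reports no verdict.
The state is a dict: "time": time; "joints": joint angles; "dq": joint speeds; "joint_efforts": joint torques, N m; "tcp_pos": TCP position; "ee_rot": TCP orientation; "wrist_force": force on the tool from outside, world axes, zero at the start; "wrist_torque": the same for the moment, N m; "gripper_width": finger opening in m.
Only numpy, scipy, OpenCV 4.12 (cv2) and the standard library are available. Lean on these libraries where they do the work, as an engineer would, in place of code of your own. Each camera call takes 0.05 s, during which the arm holds its last target.

## Task

Put the loose slotted weight onto the pressing mould's stem: slide it in sideways through the open front of the mould, under the stem's cap, until the stem is fully home in the slot. Then turn it a quarter turn about the stem, either way, so that its slot faces a side wall and no longer lies over the lower weight's slot, and leave it lying flat on the lower weight. Work gently by feel, because the stem and the stack are bent by a hard push and the weight must not be dropped, and leave the other things on the board where they are.

Things in the scene. Friction and masses are not known exactly. Their poses are not given: they have to be found in the camera images.
- weight_mid (a point): Loose press weight: bare aluminium disc, 90 mm across, 14 mm thick, about 0.2 kg, one slot from centre to rim, an upright tab opposite the slot. Point: disc centre, 7 mm above its underside. x points along the slot to its open mouth, z up. It starts flat on the board, left or right of the mould.
- weight_mouth (a point): Middle of the slot's open mouth, at the disc's rim, x = +45 mm from weight_mid, same axes. The slot is 13 mm wide, round-ended at the disc's centre, straight out to x = 12 mm, then flares evenly to 44 mm wide at x = 39 mm, where it meets the rim.
- weight_tab (a point): Grip point on the weight's tab, at x = -30 mm from the disc's centre and 47 mm above weight_mid, same axes. The tab is 12 mm thick along the weight's y (pinch it across this), 24 mm wide along its x, and rises 54 mm above the disc's top.
- weight: The same loose weight; origin at the centre of the disc's underside, same axes.
- mould: Square bare aluminium mould, fixed on the board, 146 mm square outside, walls 5 mm. Origin: centre of its underside. x points from its open front to its rear wall, y to its left wall, z up. Side and rear walls are 78 mm high; the front wall, at -x, is cut low to 28 mm: the way in.
- mould_mid (a point): On the mould's middle axis, 55 mm up, same axes. Inside the mould is a sprung stack: a follower plate, a lower weight (90 mm disc without tab, its slot towards the rear) and through its centre a steel stem 10 mm thick with a round cap 20 mm across, 8 mm thick. The stem stands up to 9 mm off the mould's middle in x and also in y; the whole stack is up to 6 mm high or low.
- stack_top (a point): Nominal centre of the lower weight's top, 48 mm above the mould's underside, same axes; fixed to the mould, so it does not show the stack's true offset. Nominally the cap's underside is 32 mm and its top 40 mm above this point. The stack stays put but gives about 1 mm per 8 N in any direction; a push by the weight above 10 N, or a drop of over a few mm, spoils it.
- cup_mid (a point): Glass measuring cup with a handle, 80 mm across, 95 mm tall, standing on the board across the mould from the weight; point at its centre, half-way up. Leave it.
- paddle_mid (a point): Green silicone rice paddle, about 225 mm long, 60 mm wide, 10 mm high, lying along y near the board's far left edge; point on its handle, 25 mm from the blade, 5 mm up. Leave it.
- chopstick0_mid (a point): Lacquered wooden chopstick, 225 mm long, 7 mm square, lying along y near the board's far right edge; point at its middle. Leave it.
- chopstick1_mid (a point): The second chopstick, alike, 16 to 30 mm farther from the robot; point at its middle. Leave it.
- carousel: Fixed spice carousel on the counter left of the board: turntable 180 mm across carrying five glass jars, 152 mm tall in all; origin at the centre of its underside. Leave it.
Mind the look-alikes: they are no part of the job. Leave any green, turquoise or yellow look-alike of the weight alone.

How it is judged:
By the outcome, as a careful person would: the job done as asked, in the order asked, and still so for the second after the job is handed in, with the robot touching nothing.
It also fails if it takes over 64 s, if anything falls off the work surface, if the arm or the gripper's body presses on something with over 40 N, if the wrist force passes 120 N, or if a joint passes its speed limit or range.

## Working session

There is one attempt and no reset: what is moved stays moved. The work goes in short steps, Python scripts to look and compute and a tool call to move; the robot and the scene stay as the last step left them, time stands still between calls to the robot, and variables do not carry over. Pictures are saved under pics/ and viewed, and the job is handed in when it is done.

Besides the shell and the picture viewer there is one more tool, called after ">>>" in YAML: its name, and indented under it one key for each argument. servo_tool: Moves the arm, as the interface text tells. Its arguments: {"type":"object","properties":{"motion":{"type":"array","items":{"type":"array","items":{"type":"number"}}},"newtons":{"type":"number"}},"required":["motion"]}

```bash
mkdir -p pics; python3 - <<'E'
from plant import ctrl
import cv2,json
o=ctrl.get_obs(); print(o)
for n in("scene","top"):
    im=ctrl.get_image(n); cv2.imwrite(f"pics/{n}0.png",im["pixels"]); print(n,im["K"],im["view"])
print(ctrl.nose_length)
E
```

```text
{'time': 0.0, 'joints': array([ 1.41716768,  0.50182363, -0.42675135,  1.55145454,  0.22076958,
        1.13828208, -0.21033857]), 'dq': array([-0.00021645, -0.00030041,  0.0015775 ,  0.00093149,  0.00168138,
       -0.0010133 ,  0.00015996]), 'joint_efforts': array([-8.58132971e-04, -5.69515264e+01, -5.81684098e+00, -2.80948430e+01,
        1.05547142e-02,  1.18854208e-02, -2.74370436e-06]), 'tcp_pos': array([ 0.26287938, -0.59386818,  0.30286897]), 'ee_rot': array([-9.47315018e-04,  9.78362943e-01,  2.06893757e-01, -1.63813097e-04]), 'wrist_force': array([-0.3867836 ,  0.69498325,  0.38219313]), 'wrist_torque': array([-0.03477611,  0.00382521,  0.00297949]), 'gripper_width': 0.08576574009716945}
scene [[387.47475103   0.         314.87916392]
 [  0.         387.47475103 204.77850623]
 [  0.           0.           1.        ]] [[ 0.49338121  0.86968988  0.01464565 -0.24853043]
 [ 0.69110154 -0.38173159 -0.61372604 -0.27740189]
 [-0.52816062  0.31292253 -0.78938321  1.52111939]
 [ 0.          0.          0.          1.        ]]
top [[405.27006301   0.         318.3916479 ]
 [  0.         405.27006301 202.31353249]
 [  0.           0.           1.        ]] [[-0.01067971 -0.99989738  0.00954834  0.01979453]
 [-0.99578598  0.00976503 -0.09118623  0.48330777]
 [ 0.09108363 -0.01048195 -0.99578808  1.36820266]
 [ 0.          0.          0.          1.        ]]
0.0726
```

View pics/scene0.png

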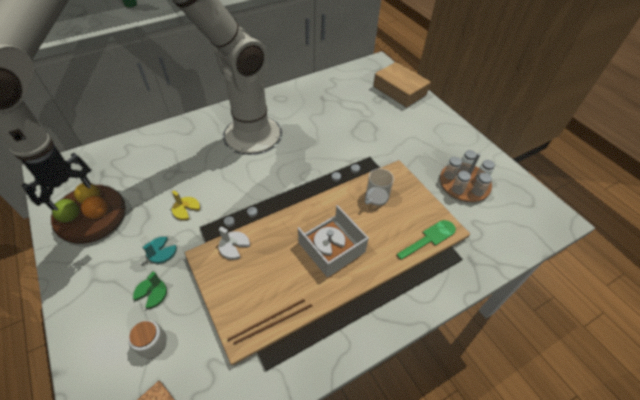

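View pics/top0.png

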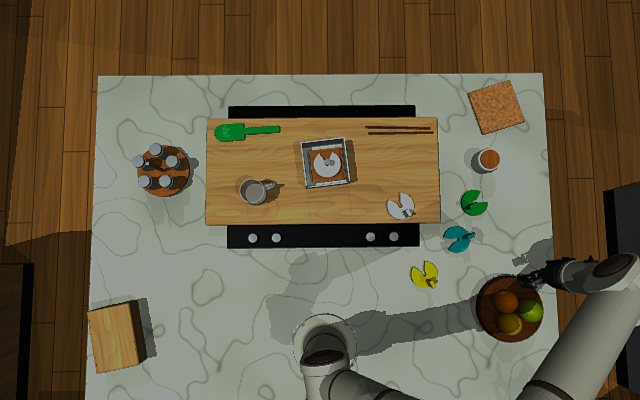

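```bash
python3 - <<'E'
import cv2,numpy as np
t=cv2.imread("pics/top0.png"); s=cv2.imread("pics/scene0.png")
def crop(im,x,y,w,h,f): return cv2.resize(im[y:y+h,x:x+w],None,fx=f,fy=f,interpolation=cv2.INTER_CUBIC)
cv2.imwrite("pics/c1.png",np.hstack([crop(t,290,130,70,65,5.5),crop(t,375,180,70,65,5.5)]))
cv2.imwrite("pics/c2.png",np.hstack([crop(s,290,200,85,80,4.5),crop(s,205,210,85,80,4.5)]))
E
```

```text
(no output)
```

View pics/c1.png

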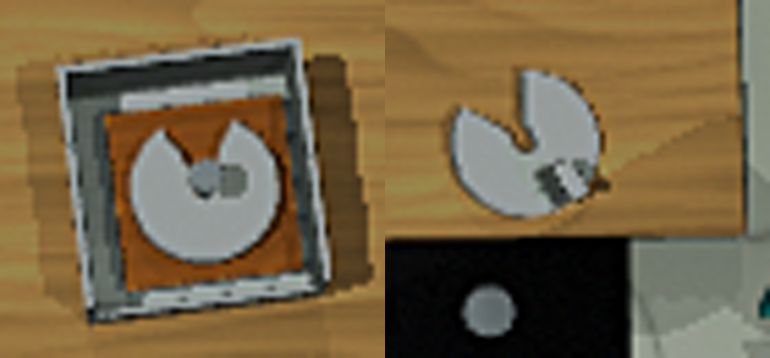

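View pics/c2.png

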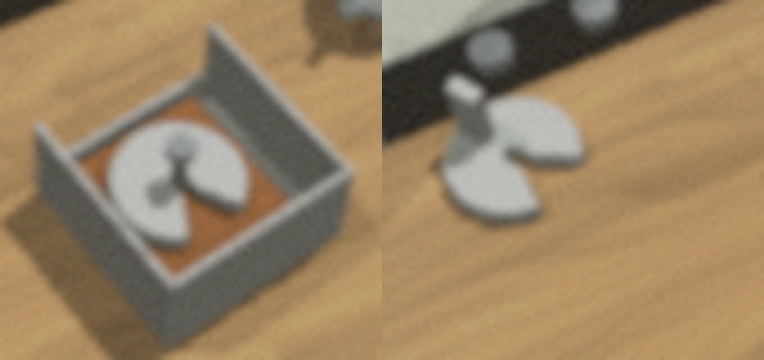

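```bash
cat > h.py <<'E'
import cv2,numpy as np
from scipy.optimize import minimize
K={};V={}
K['scene']=np.array([[387.47475103,0,314.87916392],[0,387.47475103,204.77850623],[0,0,1]])
V['scene']=np.array([[0.49338121,0.86968988,0.01464565,-0.24853043],[0.69110154,-0.38173159,-0.61372604,-0.27740189],[-0.52816062,0.31292253,-0.78938321,1.52111939],[0,0,0,1]])
K['top']=np.array([[405.27006301,0,318.3916479],[0,405.27006301,202.31353249],[0,0,1]])
V['top']=np.array([[-0.01067971,-0.99989738,0.00954834,0.01979453],[-0.99578598,0.00976503,-0.09118623,0.48330777],[0.09108363,-0.01048195,-0.99578808,1.36820266],[0,0,0,1]])
def proj(n,P):
    P=np.atleast_2d(P); c=P@V[n][:3,:3].T+V[n][:3,3]; q=c@K[n].T
    return q[:,:2]/q[:,2:]
def tri(uvt,uvs):
    A=[]
    for n,(u,v) in(('top',uvt),('scene',uvs)):
        M=K[n]@V[n][:3]; A+=[u*M[2]-M[0],v*M[2]-M[1]]
    x=np.linalg.svd(np.array(A))[2][-1]; return x[:3]/x[3]
def onplane(n,uv,z):
    d=np.linalg.inv(K[n])@np.array([uv[0],uv[1],1.]); R=V[n][:3,:3]; C=-R.T@V[n][:3,3]; d=R.T@d
    return C+d*(z-C[2])/d[2]
def chroma(im):
    f=im.astype(float); return (f[...,2]-f[...,0])/(f[...,2]+f[...,0]+20)
def outline():
    # disc with slot, mm->m
    a0=np.arctan2(22,39); a=np.linspace(a0,2*np.pi-a0,60)
    rim=np.c_[45*np.cos(a),45*np.sin(a)]
    b=np.linspace(-np.pi/2,-3*np.pi/2,10)
    arc=np.c_[6.5*np.cos(b),6.5*np.sin(b)]
    return np.vstack([rim,[[12,-6.5]],arc,[[12,6.5]]])/1000
O=outline()
def T(x,y,yaw,P2,z):
    c,s=np.cos(yaw),np.sin(yaw)
    return np.c_[x+c*P2[:,0]-s*P2[:,1],y+s*P2[:,0]+c*P2[:,1],np.full(len(P2),z)]
SS=8
def render(n,roi,polys,sig=0.7):
    x0,y0,w,h=roi; m=np.zeros((h*SS,w*SS),np.uint8)
    for p in polys:
        q=(p-[x0,y0]+0.5)*SS-0.5
        cv2.fillPoly(m,[np.round(q*16).astype(np.int32)],255,shift=4)
    m=cv2.GaussianBlur(m.astype(np.float32)/255,(0,0),sig*SS)
    return cv2.resize(m,(w,h),interpolation=cv2.INTER_AREA)
def prism(n,x,y,yaw,P2,z0,z1,k=12):
    return [proj(n,T(x,y,yaw,P2,z)) for z in np.linspace(z0,z1,k)]
E
python3 - <<'E'
from h import *
t=cv2.imread("pics/top0.png"); s=cv2.imread("pics/scene0.png")
for n,im,(x,y,w,h) in(('top',t,(375,180,70,65)),('scene',s,(205,210,85,80)),('top',t,(290,130,70,65)),('scene',s,(290,200,85,80))):
    c=chroma(im)[y:y+h,x:x+w]; print(n,np.percentile(c,[1,5,25,50,75,95,99]).round(2))
print(onplane('top',(400,207),0.03),onplane('scene',(234,248),0.03))
def board(uvs): pass
# board corners: top & scene
for a,b in(((439,224),(187,262)),((206,222),(400,162)),((206,118),(468,232)),((438,118),(228,352))): print(tri(a,b))
E
```

```text
top [-0.13 -0.06  0.    0.31  0.38  0.4   0.42]
scene [-0.01  0.01  0.12  0.26  0.27  0.28  0.28]
top [-0.07 -0.04 -0.01  0.37  0.39  0.63  0.7 ]
scene [0.01 0.01 0.05 0.25 0.27 0.28 0.38]
[ 0.46395779 -0.26346309  0.03      ] [ 0.47148764 -0.2621574   0.03      ]
[ 0.40842247 -0.4072274  -0.02671214]
[0.42076459 0.39883428 0.02590718]
[0.77581223 0.39695703 0.03740782]
[ 0.762788   -0.39229809  0.06791369]
```

```bash
cat > fitw.py <<'E'
from h import *
TAB=np.array([[-42,-6],[-18,-6],[-18,6],[-42,6]])/1000
rois={'top':(375,182,62,41),'scene':(210,220,50,48)}
ims={'top':cv2.imread("pics/top0.png"),'scene':cv2.imread("pics/scene0.png")}
bg={'top':0.38,'scene':0.265}
D={}
for n in rois:
    x,y,w,h=rois[n]; c=chroma(ims[n])[y:y+h,x:x+w]
    m=np.clip(1-c/bg[n],-.2,1.2); wt=np.ones_like(m)
    b=ims[n].max(2)[y:y+h,x:x+w]; 
    if n=='scene': 
        yy,xx=np.mgrid[y:y+h,x:x+w]; wt[yy<232]=0   # black strip/tab top
    if n=='top': wt[b<60]=0; wt[-2:]=0
    D[n]=(m,wt)
def polys(n,p,tab=True):
    x,y,yaw,z=p
    P=prism(n,x,y,yaw,O,z,z+.014,6)
    if tab: 
        q=np.vstack([proj(n,T(x,y,yaw,TAB,z+.014)),proj(n,T(x,y,yaw,TAB,z+.068))]); P.append(cv2.convexHull(q.astype(np.float32))[:,0])
    return P
def cost(p,ns=('top','scene')):
    return sum((D[n][1]*(render(n,rois[n],polys(n,p))-D[n][0])**2).sum() for n in ns)
best=None
for yaw in(1.7,2.1,2.5):
    r=minimize(cost,[.468,-.262,yaw,.025],method='Nelder-Mead',options=dict(initial_simplex=np.array([[.468,-.262,yaw,.025],[.474,-.262,yaw,.025],[.468,-.256,yaw,.025],[.468,-.262,yaw+.2,.025],[.468,-.262,yaw,.035]]),xatol=1e-5,fatol=1e-4))
    print(yaw,r.x,r.fun)
    if best is None or r.fun<best.fun: best=r
p=best.x
for n in rois:
    q=[.0]*0
    z=p[3]
    r=minimize(lambda q:cost([q[0],q[1],q[2],z],(n,)),p[:3],method='Nelder-Mead',options=dict(initial_simplex=p[:3]+np.vstack([np.zeros(3),np.diag([.005,.005,.1])]))); print(n,r.x,r.fun)
out=[]
for n in rois:
    x,y,w,h=rois[n]; im=cv2.resize(ims[n][y:y+h,x:x+w],None,fx=6,fy=6,interpolation=cv2.INTER_CUBIC)
    for q in polys(n,p)[5:]: cv2.polylines(im,[np.int32((q-[x,y]+.5)*6)],True,(0,0,255),1)
    out.append(cv2.copyMakeBorder(im,0,300-im.shape[0],0,0,cv2.BORDER_CONSTANT))
cv2.imwrite("pics/fitw.png",np.hstack(out))
E
python3 fitw.py
```

```text
1.7 [ 0.4684124  -0.25997007  0.51824223  0.03546607] 49.91123294376372
2.1 [ 0.46543975 -0.25921776  2.02425084  0.04086915] 348.38834625483673
2.5 [ 0.46265506 -0.26012666  2.97282162  0.03883916] 316.10203637467976
top [ 0.46773559 -0.26032124  0.50514485] 20.054682684236223
scene [ 0.46887723 -0.25962344  0.528685  ] 28.55433242100179
```

View pics/fitw.png

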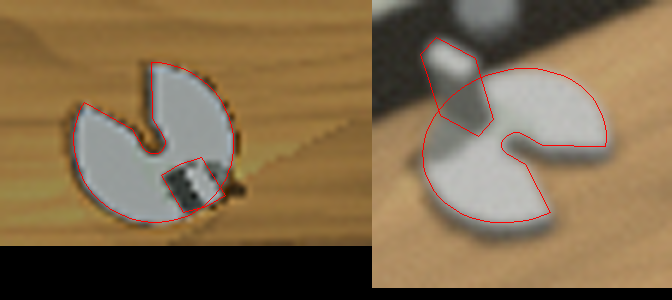

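```bash
cat > fitm.py <<'E'
from h import *
ims={'top':cv2.imread("pics/top0.png"),'scene':cv2.imread("pics/scene0.png")}
bg={'top':0.38,'scene':0.265}
def box(x0,x1,y0,y1): return np.array([[x0,y0],[x1,y0],[x1,y1],[x0,y1]])/1000.
Wl=[(box(-73,73,68,73),.078),(box(-73,73,-73,-68),.078),(box(68,73,-73,73),.078),(box(-73,-68,-73,73),.028),(box(-73,73,-73,73),.01)]
def hull(n,x,y,yaw,P,z0,z1): return cv2.convexHull(np.vstack([proj(n,T(x,y,yaw,P,z0)),proj(n,T(x,y,yaw,P,z1))]).astype(np.float32))[:,0]
def mp(n,p):
    x,y,yaw,z=p; return [hull(n,x,y,yaw,P,z,z+h) for P,h in Wl]
rois={'top':(292,130,68,66),'scene':(292,200,82,78)}
p0=np.array([.605,.01-.01,.1,.035])
c=tri((326,162),(333,242)); p0[:2]=c[:2]; print(c)
I=box(-66,66,-66,66)
D={}
def setw(p):
  for n in rois:
    x,y,w,h=rois[n]; m=np.clip(1-chroma(ims[n])[y:y+h,x:x+w]/bg[n],-.2,1.2)
    ins=render(n,rois[n],[hull(n,p[0],p[1],p[2],I,p[3]+.028,p[3]+.078)],.01)
    # ignore interior, except keep outside
    D[n]=(m,(ins<.01).astype(float))
def cost(p,ns=('top','scene')): return sum((D[n][1]*(np.clip(render(n,rois[n],mp(n,p)),0,1)-D[n][0])**2).sum() for n in ns)
p=p0
for i in range(3):
    setw(p); r=minimize(cost,p,method='Nelder-Mead',options=dict(initial_simplex=p+np.vstack([np.zeros(4),np.diag([.005,.005,.08,.006])]),xatol=1e-5,fatol=1e-4)); p=r.x; print(p,r.fun)
for n in rois:
    z=p[3]; r=minimize(lambda q:cost([*q,z],(n,)),p[:3],method='Nelder-Mead',options=dict(initial_simplex=p[:3]+np.vstack([np.zeros(3),np.diag([.005,.005,.05])]))); print(n,r.x,r.fun)
M=p
# disc
a=np.linspace(0,2*np.pi,40); CAP=np.c_[np.cos(a),np.sin(a)]*.010; ST=CAP/2
rd={'top':(311,148,32,32),'scene':(311,221,38,38)}
E={}
def setd(d):
  for n in rd:
    x,y,w,h=rd[n]; c=chroma(ims[n])[y:y+h,x:x+w]; b={'top':.62,'scene':.40}[n]
    m=np.clip(1-c/b,-.2,1.2)
    reg=render(n,rd[n],[proj(n,T(d[0],d[1],0,CAP*5.3,d[3]))],.01)  # radius 53mm
    E[n]=(m,(reg>.5).astype(float))
def dp(n,d): 
    x,y,yaw,z=d; return prism(n,x,y,yaw,O,z-.014,z,6)+[hull(n,x,y,0,CAP,z+.032,z+.040),hull(n,x,y,0,ST,z,z+.032)]
def dc(d,ns=('top','scene')): return sum((E[n][1]*(render(n,rd[n],dp(n,d))-E[n][0])**2).sum() for n in ns)
d=np.array([M[0],M[1],M[2],M[3]+.048])
for i in range(3):
    setd(d); r=minimize(dc,d,method='Nelder-Mead',options=dict(initial_simplex=d+np.vstack([np.zeros(4),np.diag([.005,.005,.08,.006])]),xatol=1e-5,fatol=1e-4)); d=r.x; print('disc',d,r.fun)
for n in rd:
    z=d[3]; r=minimize(lambda q:dc([*q,z],(n,)),d[:3],method='Nelder-Mead',options=dict(initial_simplex=d[:3]+np.vstack([np.zeros(3),np.diag([.005,.005,.05])]))); print(n,r.x,r.fun)
R=np.array([[np.cos(M[2]),np.sin(M[2])],[-np.sin(M[2]),np.cos(M[2])]]); print('offset in mould',R@(d[:2]-M[:2]),d[3]-M[3]-.048)
out=[]
for n in rois:
    x,y,w,h=rois[n]; im=cv2.resize(ims[n][y:y+h,x:x+w],None,fx=5,fy=5,interpolation=cv2.INTER_CUBIC)
    for q in mp(n,p)[:4]: cv2.polylines(im,[np.int32((q-[x,y]+.5)*5)],True,(0,255,0),1)
    for q in dp(n,d)[5:]: cv2.polylines(im,[np.int32((q-[x,y]+.5)*5)],True,(0,0,255),1)
    out.append(cv2.copyMakeBorder(im,0,390-im.shape[0],0,0,cv2.BORDER_CONSTANT))
cv2.imwrite("pics/fitm.png",np.hstack(out))
E
python3 fitm.py
```

```text
[ 0.61625595 -0.00838101  0.06871337]
[ 0.61093891 -0.00496236  0.11287506  0.03369078] 89.29952582030447
[ 0.61093857 -0.00495337  0.11273532  0.03368858] 95.12443331763953
[ 0.61095056 -0.00494729  0.11298102  0.03372198] 95.10286784453146
top [ 0.61099155 -0.00571782  0.11360573] 30.272565622562247
scene [ 0.61099012 -0.00463043  0.11460028] 61.873562166118525
disc [ 0.6080618  -0.01299962  0.12044607  0.07946232] 92.8007182722935
disc [ 0.60797034 -0.01366997  0.13557603  0.07946958] 65.81258558291293
disc [ 0.60795103 -0.01365512  0.13489132  0.07949137] 65.90345458084316
top [ 0.60756858 -0.01340737  0.10639571] 20.03416415513105
scene [ 0.60795103 -0.01365512  0.13489132] 45.43172722672169
offset in mould [-0.00396213 -0.00831414] -0.00223061481887675
```

View pics/fitm.png

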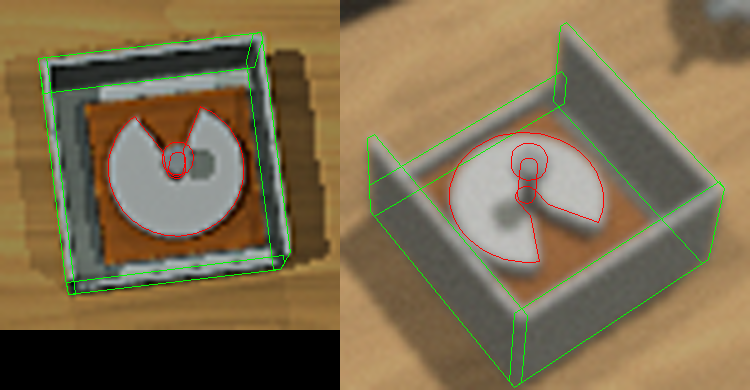

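```bash
cat > st.py <<'E'
import numpy as np
from scipy.spatial.transform import Rotation as Ro
from plant import ctrl
def st():
    o=ctrl.get_obs(); w,x,y,z=o['ee_rot']; R=Ro.from_quat([x,y,z,w]).as_matrix()
    return o,o['tcp_pos'],R
def to(target,yawdeg):
    """shift mm in tool axes, rotvec deg in tool axes; tool x at yaw, z down"""
    o,p,R=st(); c,s=np.cos(np.radians(yawdeg)),np.sin(np.radians(yawdeg))
    Rt=np.array([[c,s,0],[s,-c,0],[0,0,-1.]])
    print('t',round(o['time'],2),'tcp',(p*1000).round(1),'yaw',np.degrees(np.arctan2(R[1,0],R[0,0])).round(2),'tilt',(R[:,2]).round(4),'F',o['wrist_force'].round(2),'T',o['wrist_torque'].round(3),'w',round(o['gripper_width']*1000,1))
    print('j',o['joints'].round(2))
    print('shift',(R.T@(np.array(target)-p)*1000).round(1),'rot',np.degrees(Ro.from_matrix(R.T@Rt).as_rotvec()).round(2))
E
python3 -c "
from st import *
to([.4424,-.2748,.24],29.7)"
```

```text
t 0.1 tcp [ 262.9 -593.9  302.9] yaw 23.88 tilt [-6.0e-04  1.6e-03 -1.0e+00] F [-0.31  0.22 -0.67] T [-0.086 -0.026 -0.041] w 85.6
j [ 1.42  0.5  -0.43  1.55  0.22  1.14 -0.21]
shift [ 293.4 -219.    63.4] rot [-0.1  -0.01 -5.82]
```

>>> servo_tool:
  motion:
    - [12,-9,0,0,0,0,1]
    - [29,-22,0,0,0,0,1]
    - [35,-26,5,0,0,0,1]
    - [35,-26,10,0,0,0,1]
    - [35,-26,10,0,0,0,1]
    - [35,-26,10,0,0,0,1]
    - [35,-26,10,0,0,0,1]
    - [35,-26,9,0,0,0,1]
    - [27,-20,9,0,0,0,1]
    - [15,-12,0,0,0,0,1]
    - [0,0,0,0,0,-2.9,1]
    - [0,0,0,0,0,-2.9,1]
  newtons: 60

```text
time: 1.6
tcp_pos: [0.4426, -0.2737, 0.2409]
ee_rot: [-0.0, 0.966, 0.258, -0.0]
wrist_force: [-0.8, -0.3, -0.0]
gripper_width: 0.0853
```

```bash
python3 -c "
from st import *
to([.4424,-.2748,.1425],29.7)
from plant import ctrl; import cv2
for n in('scene','top'): cv2.imwrite(f'pics/{n}1.png',ctrl.get_image(n)['pixels'])
a=cv2.imread('pics/top1.png')[170:240,350:450];b=cv2.imread('pics/scene1.png')[190:290,190:290]
import numpy as np
cv2.imwrite('pics/c3.png',np.hstack([cv2.resize(a,(500,350)),cv2.resize(b,(350,350))])[:, :800])
"
```

```text
t 1.6 tcp [ 442.6 -273.7  240.9] yaw 29.9 tilt [-3.e-04  3.e-04 -1.e+00] F [-0.83 -0.31 -0.04] T [0.003 0.047 0.016] w 85.3
j [ 0.98  0.37 -0.58  1.93  0.25  0.91 -0.77]
shift [-0.7  0.9 98.4] rot [-0.02  0.01  0.2 ]
```

View pics/c3.png

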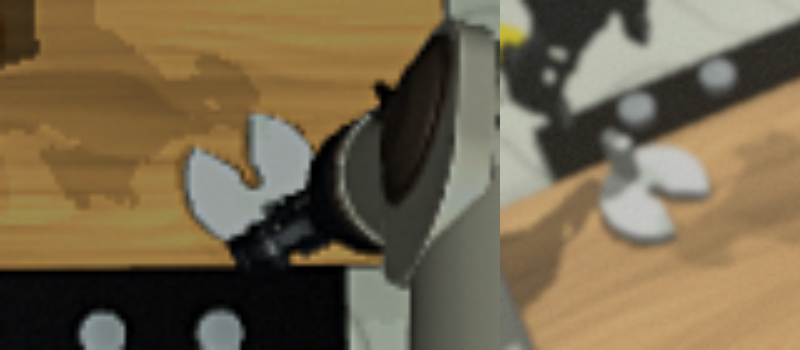

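>>> servo_tool:
  motion:
    - [-0.7,0.9,10,0,0,0.2,1]
    - [0,0,15,0,0,0,1]
    - [0,0,18,0,0,0,1]
    - [0,0,18,0,0,0,1]
    - [0,0,16,0,0,0,1]
    - [0,0,12,0,0,0,1]
    - [0,0,7,0,0,0,1]
    - [0,0,2,0,0,0,1]

```text
time: 2.7
tcp_pos: [0.4423, -0.2765, 0.1425]
ee_rot: [-0.0, 0.967, 0.255, -0.0]
wrist_force: [0.5, 0.1, 0.5]
gripper_width: 0.0858
```

```bash
python3 -c "
from st import *
to([.4424,-.2748,.1425],29.7)
from plant import ctrl; import cv2
cv2.imwrite('pics/s2.png',cv2.resize(ctrl.get_image('scene')['pixels'][170:290,170:290],(600,600),interpolation=2))
"
```

```text
t 2.7 tcp [ 442.3 -276.5  142.5] yaw 29.49 tilt [-2.e-04  3.e-04 -1.e+00] F [0.45 0.07 0.5 ] T [0.045 0.017 0.022] w 85.8
j [ 0.91  0.52 -0.5   1.99  0.37  0.72 -0.87]
shift [ 1.  -1.4  0. ] rot [-0.02  0.   -0.21]
```

View pics/s2.png

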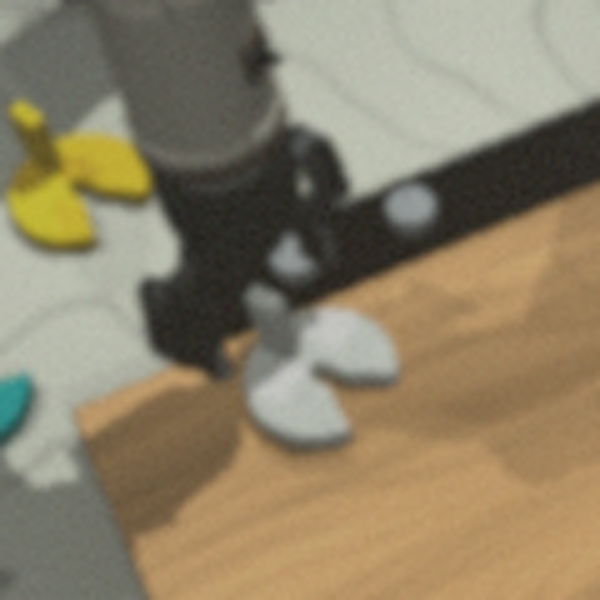

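```bash
python3 -c "
from st import *; from h import *
o,p,R=st()
for s in(-.043,0,.043):
  for d in(0,.06): print(s,d,((proj('scene',p+R@[0,s,d])-170+.5)*5-.5).round())
"
```

```text
-0.043 0 [[296. 206.]]
-0.043 0.06 [[313. 267.]]
0 0 [[248. 258.]]
0 0.06 [[266. 318.]]
0.043 0 [[198. 313.]]
0.043 0.06 [[219. 371.]]
```

>>> servo_tool:
  motion:
    - [1,-1.4,0,0,0,-0.2,1]
    - [0,0,0,0,0,0,0.6]
    - [0,0,0,0,0,0,0.4]
    - [0,0,0,0,0,0,0.25]
  newtons: 30

```text
time: 3.25
tcp_pos: [0.4425, -0.275, 0.1431]
ee_rot: [0.0, 0.967, 0.256, 0.0]
wrist_force: [0.7, -0.5, -0.2]
gripper_width: 0.0322
```

```bash
python3 -c "
from st import *
to([.4424,-.2748,.1425],29.7)"
```

```text
t 3.25 tcp [ 442.5 -275.   143.1] yaw 29.68 tilt [ 3.e-04 -3.e-04 -1.e+00] F [ 0.71 -0.49 -0.2 ] T [-0.024  0.049 -0.01 ] w 32.2
j [ 0.91  0.52 -0.5   1.99  0.37  0.72 -0.87]
shift [ 0.  -0.2  0.6] rot [ 0.02 -0.01 -0.02]
```

>>> servo_tool:
  motion:
    - [0,0,0,0,0,0,0.2]
    - [0,0,0,0,0,0,0.15]
    - [0,0,0,0,0,0,0.1]
    - [0,0,0,0,0,0,0]
    - [0,0,0,0,0,0,0]
  newtons: 40

```text
time: 3.88
tcp_pos: [0.4425, -0.275, 0.143]
ee_rot: [0.0, 0.967, 0.256, 0.0]
wrist_force: [-0.0, -0.1, 1.9]
gripper_width: 0.0114
```

>>> servo_tool:
  motion:
    - [0,0,0,0,0,0,0]
    - [0,0,0,0,0,0,0]
  newtons: 70

```text
time: 4.12
tcp_pos: [0.4426, -0.2751, 0.1431]
ee_rot: [0.0, 0.967, 0.256, 0.0]
wrist_force: [-0.1, -0.3, 2.3]
gripper_width: 0.011
```

```bash
python3 -c "
from st import *
to([.4424,-.2748,.1425],29.7)"
```

```text
t 4.12 tcp [ 442.6 -275.1  143.1] yaw 29.68 tilt [ 4.e-04 -3.e-04 -1.e+00] F [-0.06 -0.27  2.32] T [-0.098 -0.007 -0.024] w 11.0
j [ 0.91  0.52 -0.5   1.99  0.37  0.72 -0.87]
shift [-0.  -0.4  0.6] rot [ 0.03 -0.01 -0.02]
```

>>> servo_tool:
  motion:
    - [0,0,-3,0,0,0,0]
    - [0,0,-6,0,0,0,0]
    - [0,0,-10,0,0,0,0]
    - [0,0,-15,0,0,0,0]
    - [0,0,-15,0,0,0,0]
    - [0,0,-15,0,0,0,0]
    - [0,0,-10,0,0,0,0]
    - [0,0,-6,0,0,0,0]
    - [0,0,0,0,0,0,0]
    - [0,0,0,0,0,0,0]

```text
time: 5.38
tcp_pos: [0.4421, -0.2748, 0.2225]
ee_rot: [-0.0, 0.967, 0.256, -0.0]
wrist_force: [-0.5, -0.3, -1.8]
gripper_width: 0.0112
```

```bash
python3 -c "
from st import *
import numpy as np
a=0.113; c,s=np.cos(a),np.sin(a)
stem=np.array([.608,-.0135])
ctr=stem-np.array([c,s])*.130
tcp=ctr-np.array([c,s])*.030; print('stage center',ctr,'tcp',tcp)
to([*tcp,.223],np.degrees(a))
from plant import ctrl; import cv2
for n in('scene','top'): cv2.imwrite(f'pics/{n}3.png',ctrl.get_image(n)['pixels'])
a=cv2.imread('pics/top3.png')[150:240,330:450];b=cv2.imread('pics/scene3.png')[150:270,170:290]
cv2.imwrite('pics/c4.png',np.hstack([cv2.resize(a,(400,300)),cv2.resize(b,(300,300),interpolation=2)]))
"
```

```text
stage center [ 0.4788291  -0.02815876] tcp [ 0.44902043 -0.03154155]
t 5.38 tcp [ 442.1 -274.8  222.5] yaw 29.68 tilt [-7.e-04  5.e-04 -1.e+00] F [-0.46 -0.28 -1.83] T [-0.032  0.038 -0.012] w 11.2
j [ 0.97  0.4  -0.57  1.94  0.27  0.88 -0.79]
shift [ 126.4 -207.9   -0.4] rot [-0.04  0.03 23.2 ]
```

View pics/c4.png

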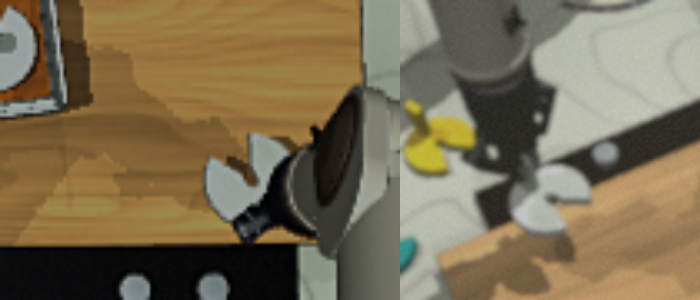

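>>> servo_tool:
  motion:
    - [5,-8,0,0,0,0,0]
    - [10,-16,0,0,0,0,0]
    - [14,-23,0,0,0,0,0]
    - [15,-25,0,0,0,0,0]
    - [15,-25,0,0,0,0,0]
    - [15,-25,0,0,0,0,0]
    - [15,-25,0,0,0,0,0]
    - [14,-23,0,0,0,0,0]
    - [12,-20,0,0,0,0,0]
    - [8,-12,0,0,0,0,0]
    - [3,-5,0,0,0,0,0]
    - [0,0,0,0,0,0,0]

```text
time: 6.98
tcp_pos: [0.4493, -0.0326, 0.2229]
ee_rot: [0.0, 0.967, 0.256, -0.0]
wrist_force: [-0.5, -0.4, -0.5]
gripper_width: 0.0111
```

>>> servo_tool:
  motion:
    - [0,0,0,0,0,4,0]
    - [0,0,0,0,0,7,0]
    - [0,0,0,0,0,7,0]
    - [0,0,0,0,0,5.2,0]
    - [0,0,0,0,0,0,0]
    - [0,0,0,0,0,0,0]

```text
time: 7.72
tcp_pos: [0.4494, -0.0332, 0.2229]
ee_rot: [0.0, 0.998, 0.057, -0.0]
wrist_force: [-0.0, -0.5, -1.6]
gripper_width: 0.0108
```

```bash
python3 -c "
from st import *
to([.449,-.0315,.194],6.5)
from plant import ctrl; import cv2
for n in('scene','top'): cv2.imwrite(f'pics/{n}4.png',ctrl.get_image(n)['pixels'])
a=cv2.imread('pics/top4.png')[130:220,280:400];b=cv2.imread('pics/scene4.png')[160:280,250:370]
cv2.imwrite('pics/c5.png',np.hstack([cv2.resize(a,(400,300)),cv2.resize(b,(400,400),interpolation=2)[:300]]))
"
```

```text
t 7.72 tcp [449.4 -33.2 222.9] yaw 6.53 tilt [-1.e-04 -1.e-04 -1.e+00] F [-0.01 -0.51 -1.64] T [ 0.031  0.015 -0.053] w 10.8
j [ 0.55  0.28 -0.61  2.1   0.22  0.82 -1.65]
shift [-0.2 -1.7 28.9] rot [0.01 0.01 0.03]
```

View pics/c5.png

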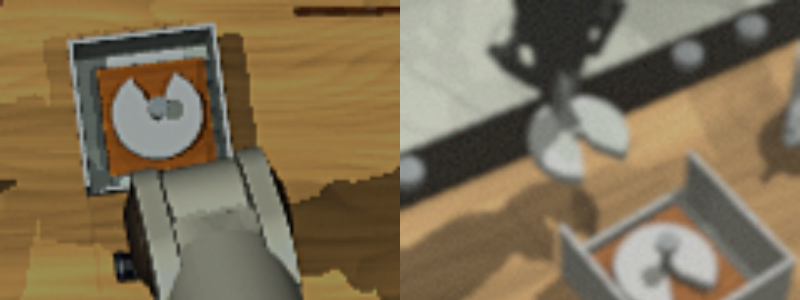

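```bash
cat > fith.py <<'E'
from h import *
import sys
fn,x,y,yaw,z=sys.argv[1],*map(float,sys.argv[2:6])
im=cv2.imread(fn); c0=proj('scene',[[x,y,z]])[0].astype(int)
roi=(c0[0]-28,c0[1]-22,56,44)
X,Y,w,h=roi; ch=chroma(im)[Y:Y+h,X:X+w]; b=im.max(2)[Y:Y+h,X:X+w]
m=np.clip(1-ch/.265,-.2,1.2)
TAB=np.array([[-44,-8],[-16,-8],[-16,8],[-44,8]])/1000
def polys(p): return prism('scene',p[0],p[1],p[2],O,z,z+.014,6)
def excl(p):
    q=np.vstack([proj('scene',T(p[0],p[1],p[2],TAB,z+.014)),proj('scene',T(p[0],p[1],p[2],TAB,z+.1))]);return cv2.convexHull(q.astype(np.float32))[:,0]
p=np.array([x,y,yaw])
wt=(render('scene',roi,[excl(p)],.01)<.01)*1.; 
reg=render('scene',roi,[proj('scene',T(x,y,0,O*0+np.c_[np.cos(np.linspace(0,6.3,len(O))),np.sin(np.linspace(0,6.3,len(O)))]*.058,z+.007))],.01)
wt*=reg>.5
dark=cv2.dilate((b<75).astype(np.uint8),np.ones((3,3)))  # black strip
print('dark frac',(dark*wt).sum()/wt.sum())
m2=np.where(b<75,0,m)
cost=lambda p:(wt*(render('scene',roi,polys(p))-m2)**2).sum()
r=minimize(cost,p,method='Nelder-Mead',options=dict(initial_simplex=p+np.vstack([np.zeros(3),np.diag([.005,.005,.1])]),xatol=1e-5,fatol=1e-4)); print(r.x,r.fun,cost(p), 'moved mm',(r.x-p)[:2]*1000)
big=cv2.resize(im[Y:Y+h,X:X+w],None,fx=8,fy=8,interpolation=2)
for q in(polys(r.x)[0],polys(r.x)[5]): cv2.polylines(big,[np.int32((q-[X,Y]+.5)*8)],True,(0,0,255),1)
cv2.imwrite(sys.argv[6],big)
E
python3 fith.py pics/scene4.png .4792 -.0298 .114 .1153 pics/f4.png
```

```text
dark frac 0.14850299401197606
[ 0.47766639 -0.02784254  0.11540087] 8.941569336850696 17.520921595417594 moved mm [-1.53361221  1.9574569 ]
```

View pics/f4.png

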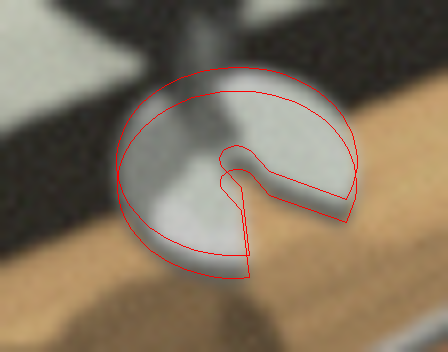

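>>> servo_tool:
  motion:
    - [0,0,4,0,0,0,0]
    - [5,0,8,0,0,0,0]
    - [10,0,8,0,0,0,0]
    - [10,0,6,0,0,0,0]
    - [10,0,3,0,0,0,0]
    - [10,0,0,0,0,0,0]
    - [5,0,0,0,0,0,0]
    - [0,0,0,0,0,0,0]
    - [0,0,0,0,0,0,0]

```text
time: 8.95
tcp_pos: [0.4987, -0.0271, 0.194]
ee_rot: [0.0, 0.998, 0.057, -0.0]
wrist_force: [0.1, 0.7, -1.7]
gripper_width: 0.011
```

```bash
python3 -c "
from st import *
import cv2
cv2.imwrite('pics/scene5.png',ctrl.get_image('scene')['pixels'])
to([.449,-.0315,.194],6.5)
o,p,R=st(); q=p+R@[.03,0,0]; print(q)
import os
os.system(f'python3 fith.py pics/scene5.png {q[0]} {q[1]} .1135 {p[2]-.1076} pics/f5.png')
im=cv2.imread('pics/scene5.png'); cv2.imwrite('pics/c6.png',cv2.resize(im[200:280,280:380],(800,640)[:2],interpolation=2)[:600])
"
```

```text
dark frac 0.0
[ 0.53287132 -0.02292224  0.27556514] 89.3887813847504 103.16173271673752 moved mm [4.3336051  0.82905659]
t 9.0 tcp [498.7 -27.1 194. ] yaw 6.48 tilt [-2.e-04 -3.e-04 -1.e+00] F [ 0.65  0.6  -2.12] T [-0.037  0.025  0.007] w 11.0
j [ 0.48  0.41 -0.57  2.01  0.3   0.8  -1.73]
shift [-49.9  -1.3  -0. ] rot [ 0.01  0.01 -0.02]
[ 0.52853771 -0.02375129  0.19396049]
```

View pics/f5.png

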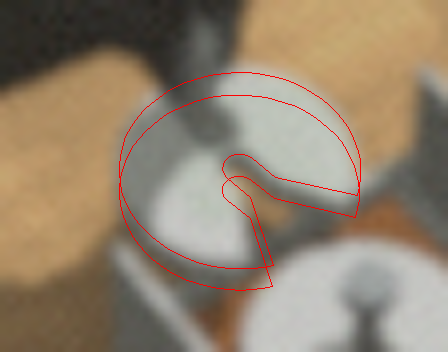

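View pics/c6.png

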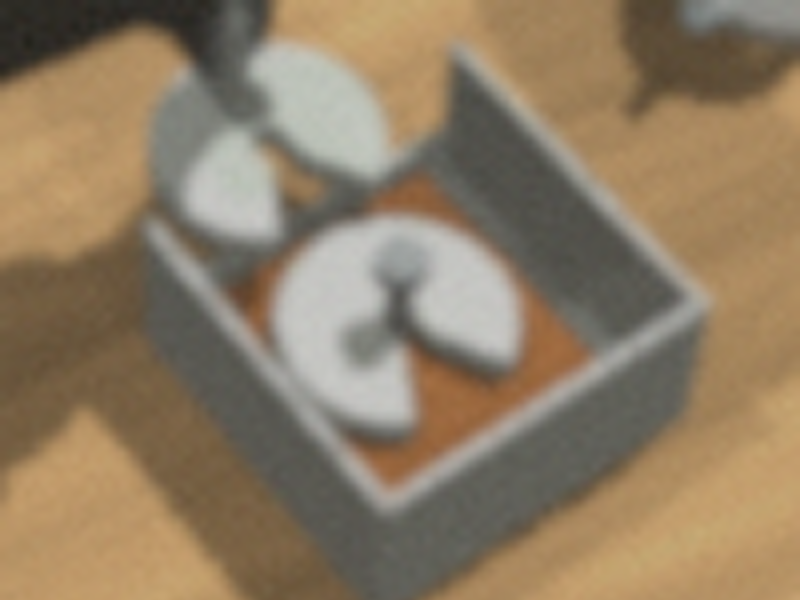

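```bash
cat > ov.py <<'E'
from h import *
import sys
# ov.py in out zund_offset(mm) lat(mm left) fwd(mm)
from st import *
o,p,R=st()
fn,out,dz,lat,fwd=sys.argv[1],sys.argv[2],*[float(a)/1000 for a in sys.argv[3:6]]
x0,y0,w,h=[int(a) for a in sys.argv[6:10]] if len(sys.argv)>6 else (290,195,64,60)
f=10
im=cv2.resize(cv2.imread(fn)[y0:y0+h,x0:x0+w],None,fx=f,fy=f,interpolation=2)
q=p+R@[.03+fwd,-lat,0]; yaw=np.arctan2(R[1,0],R[0,0]); z=p[2]-.1076+dz
for zz,c in((z,(0,160,0)),(z+.014,(0,0,255))): cv2.polylines(im,[np.int32((proj('scene',T(q[0],q[1],yaw,O,zz))-[x0,y0]+.5)*f)],True,c,1)
cv2.imwrite(out,im); print(q,yaw,z)
E
python3 ov.py pics/scene5.png pics/o5.png 0 0 0; python3 ov.py pics/scene5.png pics/o5b.png 3 1 0
```

```text
[ 0.52853771 -0.02375129  0.19396049] 0.11306726913910951 0.08636810056785596
[ 0.52842488 -0.02275768  0.19396024] 0.11306726913910951 0.08936810056785596
```

View pics/o5.png

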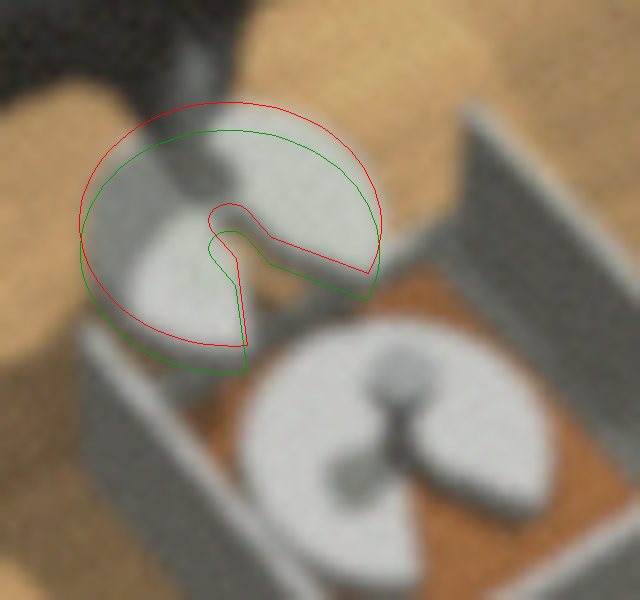

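View pics/o5b.png

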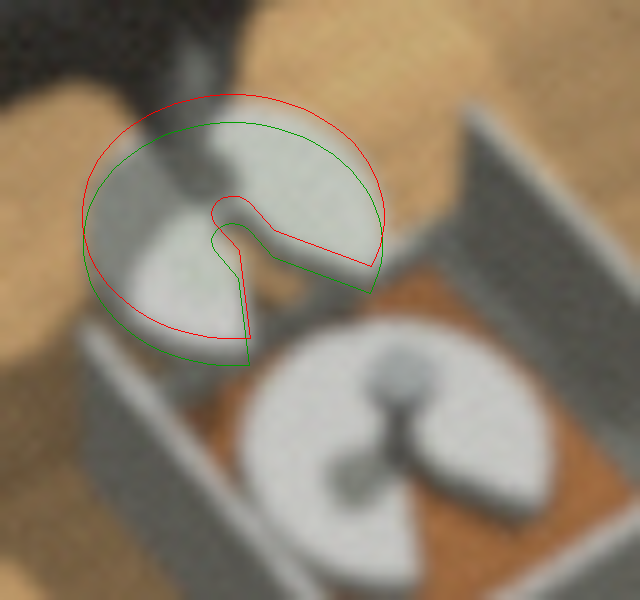

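```bash
cat > fit5.py <<'E'
from h import *; from st import *
import sys
fn=sys.argv[1]
im=cv2.imread(fn); bgim=cv2.imread('pics/scene0.png')
o,p,R=st(); yaw0=np.arctan2(R[1,0],R[0,0]); q=p+R@[.03,0,0]; z=p[2]-.1076
c0=proj('scene',[[q[0],q[1],z]])[0].astype(int); roi=(c0[0]-28,c0[1]-24,56,48); X,Y,w,h=roi
m=np.clip(1-chroma(im)[Y:Y+h,X:X+w]/.265,-.2,1.2)
bg=np.clip(1-chroma(bgim)[Y:Y+h,X:X+w]/.265,-.2,1.2)
TAB=np.array([[-44,-8],[-16,-8],[-16,8],[-44,8]])/1000
t=np.vstack([proj('scene',T(q[0],q[1],yaw0,TAB,z+.014)),proj('scene',T(q[0],q[1],yaw0,TAB,z+.12))]); ex=cv2.convexHull(t.astype(np.float32))[:,0]
wt=(render('scene',roi,[ex],.01)<.01)*1.
a=np.linspace(0,6.28,60); wt*=render('scene',roi,[proj('scene',T(q[0],q[1],0,np.c_[np.cos(a),np.sin(a)]*.056,z+.007))],.01)>.5
# composited model: r + (1-r)*bg ; pixels w/ grey bg carry no info automatically
def cost(v,zz=z,W=wt): r=render('scene',roi,prism('scene',v[0],v[1],v[2],O,zz,zz+.014,6)); return (W*(r+(1-r)*bg-m)**2).sum()
v0=np.array([q[0],q[1],yaw0])
for zz in(z-.003,z,z+.003,z+.006):
    r=minimize(cost,v0,args=(zz,),method='Nelder-Mead',options=dict(initial_simplex=v0+np.vstack([np.zeros(3),np.diag([.005,.005,.1])]),xatol=1e-5,fatol=1e-4))
    d=R.T@np.array([*(r.x-v0)[:2],0])*1000
    print('z',round(zz,4),r.x.round(4),round(r.fun,2),'fwd %.1f left %.1f mm yaw %.1f'%(d[0],-d[1],np.degrees(r.x[2]-v0[2])))
E
python3 fit5.py pics/scene5.png
```

```text
z 0.0834 [ 0.5273 -0.0213  0.1535] 4.64 fwd -0.9 left 2.6 mm yaw 2.3
z 0.0864 [ 0.5295 -0.0223  0.1579] 4.62 fwd 1.2 left 1.4 mm yaw 2.6
z 0.0894 [ 0.5312 -0.0233  0.1631] 4.73 fwd 2.7 left 0.1 mm yaw 2.9
z 0.0924 [ 0.5333 -0.0246  0.1582] 4.86 fwd 4.6 left -1.4 mm yaw 2.6
```

>>> servo_tool:
  motion:
    - [3,0,0,0,0,0,0]
    - [5,0,0,0,0,0,0]
    - [6,0,0,0,0,0,0]
    - [6,0,0,0,0,0,0]
    - [6,0,0,0,0,0,0]
    - [4,0,0,0,0,0,0]
    - [0,0,0,0,0,0,0]
    - [0,0,0,0,0,0,0]

```text
time: 10.0
tcp_pos: [0.5287, -0.0236, 0.1938]
ee_rot: [0.0, 0.998, 0.057, -0.0]
wrist_force: [-0.6, -0.1, -1.9]
gripper_width: 0.0108
```

```bash
python3 -c "
from st import *
import cv2
to([.5787,-.0165,.194],6.5)
cv2.imwrite('pics/scene6.png',ctrl.get_image('scene')['pixels'])
"; python3 ov.py pics/scene6.png pics/o6.png 0 1.4 1.2 300 205 64 60; python3 fit5.py pics/scene6.png
```

```text
t 10.0 tcp [528.7 -23.6 193.8] yaw 6.49 tilt [-4.e-04 -1.e-04 -1.e+00] F [-0.61 -0.08 -1.88] T [-0.008  0.021 -0.007] w 10.8
j [ 0.45  0.46 -0.56  1.94  0.32  0.83 -1.74]
shift [50.5 -1.4 -0.2] rot [ 0.    0.02 -0.01]
[ 0.55948897 -0.01876816  0.1938255 ] 0.11307512581503101 0.08623607602838221
z 0.0832 [ 0.5579 -0.018   0.1347] 4.53 fwd -0.3 left 2.3 mm yaw 1.2
z 0.0862 [ 0.5598 -0.0191  0.1023] 4.3 fwd 1.5 left 1.1 mm yaw -0.6
z 0.0892 [ 0.5616 -0.02    0.0988] 4.19 fwd 3.2 left -0.1 mm yaw -0.8
z 0.0922 [ 0.5636 -0.0214  0.0875] 4.05 fwd 5.0 left -1.7 mm yaw -1.5
```

View pics/o6.png

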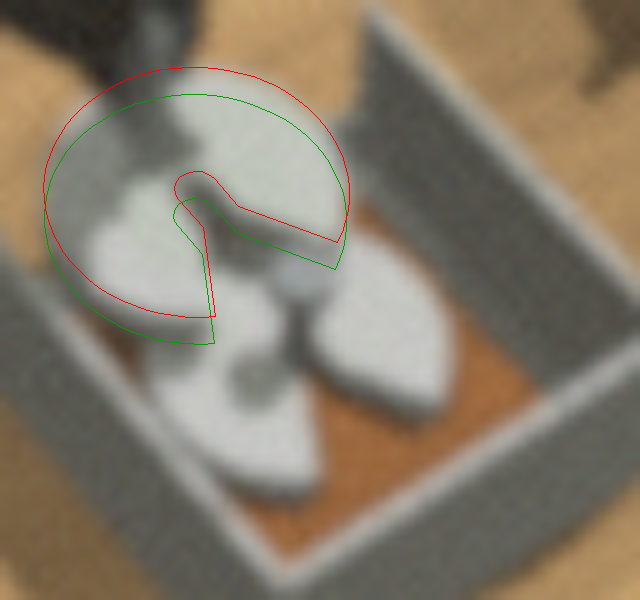

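>>> servo_tool:
  motion:
    - [3,0,0,0,0,0,0]
    - [5,0,0,0,0,0,0]
    - [5,0,0,0,0,0,0]
    - [5,0,0,0,0,0,0]
    - [5,0,0,0,0,0,0]
    - [2,0,0,0,0,0,0]
    - [0,0,0,0,0,0,0]
    - [0,0,0,0,0,0,0]

```text
time: 11.05
tcp_pos: [0.5535, -0.0208, 0.1939]
ee_rot: [0.0, 0.998, 0.057, -0.0]
wrist_force: [-0.6, -0.9, -3.1]
gripper_width: 0.0107
```

```bash
python3 -c "
from st import *
import cv2
to([.5787,-.0165,.194],6.5)
cv2.imwrite('pics/scene7.png',ctrl.get_image('scene')['pixels'])
"; python3 ov.py pics/scene7.png pics/o7.png 0 1.2 1.3 300 205 64 60; python3 fit5.py pics/scene7.png
```

```text
t 11.05 tcp [553.5 -20.8 193.9] yaw 6.48 tilt [-3.e-04 -1.e-04 -1.e+00] F [-0.6  -0.89 -3.1 ] T [-0.047  0.018 -0.   ] w 10.7
j [ 0.42  0.49 -0.55  1.88  0.33  0.86 -1.75]
shift [25.5 -1.4 -0.2] rot [ 0.    0.02 -0.02]
[ 0.584494   -0.01609793  0.19385886] 0.1131490897312176 0.0862670491608982
z 0.0833 [ 0.5822 -0.0157  0.1343] 3.84 fwd -1.0 left 1.9 mm yaw 1.2
z 0.0863 [ 0.5837 -0.0166  0.1045] 3.75 fwd 0.4 left 0.8 mm yaw -0.5
z 0.0893 [ 0.5859 -0.0177  0.0961] 3.75 fwd 2.5 left -0.6 mm yaw -1.0
z 0.0923 [ 0.5875 -0.0188  0.0772] 3.71 fwd 4.0 left -1.8 mm yaw -2.1
```

View pics/o7.png

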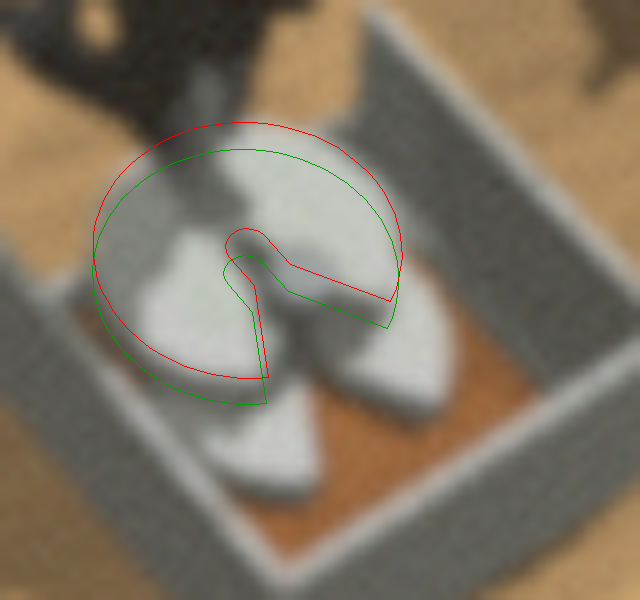

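>>> servo_tool:
  motion:
    - [2,0,0,0,0,0,0]
    - [3,0,0,0,0,0,0]
    - [3,0,0,0,0,0,0]
    - [3,0,0,0,0,0,0]
    - [0,0,0,0,0,0,0]

```text
time: 11.72
tcp_pos: [0.565, -0.0195, 0.1939]
ee_rot: [-0.0, 0.998, 0.057, 0.0]
wrist_force: [-0.5, -0.5, -1.3]
gripper_width: 0.0111
```

>>> servo_tool:
  motion:
    - [0,0,0,0,0,0,0]

```text
time: 11.85
tcp_pos: [0.5646, -0.0195, 0.1939]
ee_rot: [-0.0, 0.998, 0.057, -0.0]
wrist_force: [-0.4, -0.3, -2.0]
gripper_width: 0.0111
```

>>> servo_tool:
  motion:
    - [2,0,0,0,0,0,0]
    - [1,0,0,0,0,0,0]

```text
time: 12.1
tcp_pos: [0.5678, -0.0192, 0.194]
ee_rot: [0.0, 0.998, 0.057, 0.0]
wrist_force: [-0.3, -0.6, -1.8]
gripper_width: 0.0108
```

>>> servo_tool:
  motion:
    - [0,0,0,0,0,0,0]

```text
time: 12.22
tcp_pos: [0.5677, -0.0192, 0.1939]
ee_rot: [-0.0, 0.998, 0.057, 0.0]
wrist_force: [1.3, 0.1, -1.7]
gripper_width: 0.0109
```

>>> servo_tool:
  motion:
    - [1.5,0,0,0,0,0,0]
    - [1.5,0,0,0,0,0,0]

```text
time: 12.48
tcp_pos: [0.5707, -0.0189, 0.1939]
ee_rot: [0.0, 0.998, 0.057, 0.0]
wrist_force: [0.3, -0.1, -1.6]
gripper_width: 0.0114
```

>>> servo_tool:
  motion:
    - [0,0,0,0,0,0,0]

```text
time: 12.6
tcp_pos: [0.5708, -0.0189, 0.1939]
ee_rot: [-0.0, 0.998, 0.057, 0.0]
wrist_force: [0.3, 0.4, -1.9]
gripper_width: 0.0112
```

>>> servo_tool:
  motion:
    - [1.5,0,0,0,0,0,0]
    - [1,0,0,0,0,0,0]

```text
time: 12.85
tcp_pos: [0.5732, -0.0186, 0.1939]
ee_rot: [0.0, 0.998, 0.057, 0.0]
wrist_force: [0.0, 0.2, -1.4]
gripper_width: 0.0106
```

>>> servo_tool:
  motion:
    - [0,0,0,0,0,0,0]

```text
time: 12.98
tcp_pos: [0.5732, -0.0186, 0.1939]
ee_rot: [-0.0, 0.998, 0.057, 0.0]
wrist_force: [0.5, 0.0, -1.7]
gripper_width: 0.0107
```

>>> servo_tool:
  motion:
    - [1,0,0,0,0,0,0]
    - [0.5,0,0,0,0,0,0]

```text
time: 13.22
tcp_pos: [0.5747, -0.0184, 0.1939]
ee_rot: [0.0, 0.998, 0.057, 0.0]
wrist_force: [0.2, -0.1, -2.3]
gripper_width: 0.0107
```

>>> servo_tool:
  motion:
    - [0,0,0,0,0,0,0]

```text
time: 13.35
tcp_pos: [0.5747, -0.0184, 0.1939]
ee_rot: [-0.0, 0.998, 0.057, 0.0]
wrist_force: [0.2, 0.0, -1.0]
gripper_width: 0.0108
```

>>> servo_tool:
  motion:
    - [1,0,0,0,0,0,0]
    - [0,0,0,0,0,0,0]

```text
time: 13.6
tcp_pos: [0.5757, -0.0183, 0.1939]
ee_rot: [-0.0, 0.998, 0.057, 0.0]
wrist_force: [0.8, -0.1, -2.2]
gripper_width: 0.011
```

>>> servo_tool:
  motion:
    - [1,0,0,0,0,0,0]
    - [0,0,0,0,0,0,0]

```text
time: 13.85
tcp_pos: [0.5767, -0.0182, 0.1939]
ee_rot: [0.0, 0.998, 0.057, 0.0]
wrist_force: [0.5, -0.4, -1.3]
gripper_width: 0.0109
```

>>> servo_tool:
  motion:
    - [1,0,0,0,0,0,0]
    - [0,0,0,0,0,0,0]

```text
time: 14.1
tcp_pos: [0.5777, -0.0181, 0.1939]
ee_rot: [-0.0, 0.998, 0.057, 0.0]
wrist_force: [-0.4, 0.8, -1.6]
gripper_width: 0.0109
```

```bash
python3 -c "
from st import *
import cv2
cv2.imwrite('pics/scene8.png',ctrl.get_image('scene')['pixels'])
to([.5787,-.0165,.194],6.5)
"; python3 ov.py pics/scene8.png pics/o8.png 0 1.0 1.0 300 205 64 60; python3 fit5.py pics/scene8.png
```

```text
t 14.15 tcp [577.6 -18.1 193.9] yaw 6.48 tilt [ 0.  0. -1.] F [-0.07 -0.15 -1.3 ] T [-0.005  0.031  0.049] w 11.2
j [ 0.4   0.53 -0.54  1.82  0.34  0.88 -1.76]
shift [ 1.3 -1.4 -0.1] rot [-0.   -0.   -0.02]
[ 0.60830005 -0.01357638  0.19390743] 0.11314030622668465 0.08630636330729294
z 0.0833 [ 0.6014 -0.0096  0.1662] 5.38 fwd -5.4 left 5.7 mm yaw 3.0
z 0.0863 [ 0.6039 -0.0112  0.1558] 5.44 fwd -3.1 left 3.9 mm yaw 2.4
z 0.0893 [ 0.6042 -0.0111  0.1483] 5.58 fwd -2.8 left 3.9 mm yaw 2.0
z 0.0923 [ 0.6056 -0.0122  0.1518] 5.64 fwd -1.5 left 2.7 mm yaw 2.2
```

View pics/o8.png

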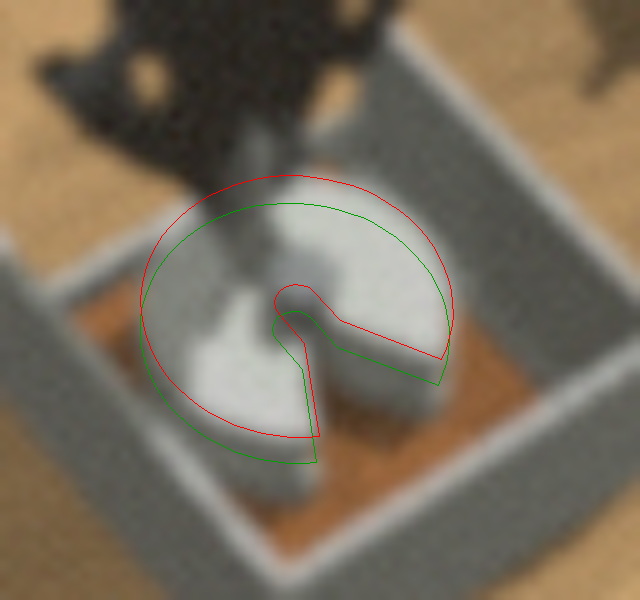

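>>> servo_tool:
  motion:
    - [0.8,0,0,0,0,0,0]
    - [0,0,0,0,0,0,0]

```text
time: 14.4
tcp_pos: [0.5784, -0.018, 0.1939]
ee_rot: [-0.0, 0.998, 0.057, 0.0]
wrist_force: [-0.2, -0.4, -1.3]
gripper_width: 0.0111
```

>>> servo_tool:
  motion:
    - [0.8,0,0,0,0,0,0]
    - [0,0,0,0,0,0,0]

```text
time: 14.65
tcp_pos: [0.5793, -0.0179, 0.194]
ee_rot: [-0.0, 0.998, 0.057, 0.0]
wrist_force: [-0.6, -0.8, -1.5]
gripper_width: 0.0114
```

>>> servo_tool:
  motion:
    - [0.7,0,0,0,0,0,0]
    - [0,0,0,0,0,0,0]

```text
time: 14.9
tcp_pos: [0.5799, -0.0178, 0.1939]
ee_rot: [-0.0, 0.998, 0.057, 0.0]
wrist_force: [-0.2, 0.4, -1.7]
gripper_width: 0.0104
```

>>> servo_tool:
  motion:
    - [0.5,0,0,0,0,0,0]
    - [0,0,0,0,0,0,0]

```text
time: 15.15
tcp_pos: [0.5803, -0.0177, 0.1939]
ee_rot: [-0.0, 0.998, 0.057, -0.0]
wrist_force: [0.3, -0.2, -0.7]
gripper_width: 0.0106
```

>>> servo_tool:
  motion:
    - [0.5,0,0,0,0,0,0]
    - [0,0,0,0,0,0,0]

```text
time: 15.4
tcp_pos: [0.5806, -0.0176, 0.1938]
ee_rot: [-0.0, 0.998, 0.057, -0.0]
wrist_force: [-0.2, 0.3, -1.1]
gripper_width: 0.011
```

>>> servo_tool:
  motion:
    - [0.5,0,0,0,0,0,0]
    - [0,0,0,0,0,0,0]

```text
time: 15.65
tcp_pos: [0.5809, -0.0176, 0.1938]
ee_rot: [-0.0, 0.998, 0.057, -0.001]
wrist_force: [-1.9, 0.5, -1.1]
gripper_width: 0.0109
```

>>> servo_tool:
  motion:
    - [0,0,0,0,0,0,0]

```text
time: 15.78
tcp_pos: [0.581, -0.0176, 0.1938]
ee_rot: [-0.0, 0.998, 0.057, -0.0]
wrist_force: [-3.1, 1.0, -0.7]
gripper_width: 0.0112
```

>>> servo_tool:
  motion:
    - [0.4,0,0,0,0,0,0]
    - [0,0,0,0,0,0,0]

```text
time: 16.02
tcp_pos: [0.5813, -0.0176, 0.1937]
ee_rot: [0.0, 0.998, 0.057, -0.001]
wrist_force: [-4.6, -0.0, 0.0]
gripper_width: 0.0108
```

```bash
python3 -c "
from st import *
for i in range(3): ctrl.get_image('scene'); to([.5787,-.0165,.194],6.5)
"
```

```text
t 16.07 tcp [581.3 -17.6 193.7] yaw 6.48 tilt [-1.1e-03 -1.0e-04 -1.0e+00] F [-3.53 -0.67 -0.83] T [0.061 1.068 0.031] w 10.7
j [ 0.4   0.54 -0.54  1.81  0.35  0.89 -1.76]
shift [-2.5 -1.4 -0.3] rot [-0.    0.06 -0.02]
t 16.12 tcp [581.3 -17.6 193.7] yaw 6.48 tilt [-1.1e-03 -1.0e-04 -1.0e+00] F [-4.83  0.71 -1.16] T [0.054 1.107 0.047] w 11.2
j [ 0.4   0.54 -0.54  1.81  0.35  0.89 -1.76]
shift [-2.4 -1.4 -0.3] rot [-0.    0.06 -0.02]
t 16.18 tcp [581.3 -17.6 193.7] yaw 6.48 tilt [-1.e-03 -1.e-04 -1.e+00] F [-3.93  0.28  0.12] T [0.066 1.115 0.063] w 10.7
j [ 0.4   0.54 -0.54  1.81  0.35  0.89 -1.76]
shift [-2.5 -1.4 -0.3] rot [-0.    0.06 -0.02]
```

>>> servo_tool:
  motion:
    - [-1.5,0,0,0,0,0,0]
    - [-1,0,0,0,0,0,0]
    - [0,0,0,0,0,0,0]
    - [0,0,0,0,0,0,0]

```text
time: 16.68
tcp_pos: [0.58, -0.0179, 0.1943]
ee_rot: [0.0, 0.998, 0.057, 0.001]
wrist_force: [0.3, 0.3, -0.8]
gripper_width: 0.0112
```

```bash
python3 -c "
from st import *
for i in range(2): ctrl.get_image('scene'); to([.5787,-.0165,.194],6.5)
"
```

```text
t 16.73 tcp [579.8 -18.  194.2] yaw 6.48 tilt [ 0.0014 -0.     -1.    ] F [-0.11  0.46 -1.38] T [-0.035  0.03   0.049] w 10.9
j [ 0.4   0.53 -0.54  1.82  0.34  0.88 -1.76]
shift [-1.  -1.6  0.2] rot [ 0.01 -0.08 -0.02]
t 16.77 tcp [579.8 -18.  194.2] yaw 6.47 tilt [ 1.1e-03 -1.0e-04 -1.0e+00] F [-0.13  0.01 -1.95] T [-0.051 -0.039  0.008] w 10.9
j [ 0.4   0.53 -0.54  1.82  0.34  0.88 -1.76]
shift [-0.9 -1.6  0.2] rot [ 0.02 -0.06 -0.03]
```

>>> servo_tool:
  motion:
    - [0,0.7,0,0,0,0,0]
    - [0,0,0,0,0,0,0]

```text
time: 17.02
tcp_pos: [0.5795, -0.0184, 0.194]
ee_rot: [-0.0, 0.998, 0.057, 0.0]
wrist_force: [-0.6, 0.1, -1.8]
gripper_width: 0.0111
```

```bash
python3 -c "
from st import *
for i in range(2): ctrl.get_image('scene'); to([.5787,-.0165,.194],6.5)
"
```

```text
t 17.07 tcp [579.5 -18.5 194. ] yaw 6.49 tilt [ 3.e-04  2.e-04 -1.e+00] F [-0.15  0.8  -1.18] T [ 0.211 -0.001  0.045] w 11.0
j [ 0.4   0.53 -0.54  1.82  0.34  0.88 -1.76]
shift [-0.5 -2.  -0. ] rot [-0.01 -0.02 -0.01]
t 17.12 tcp [579.4 -18.4 194. ] yaw 6.49 tilt [ 3.e-04  1.e-04 -1.e+00] F [-0.34  0.61 -1.04] T [0.193 0.011 0.048] w 11.1
j [ 0.4   0.53 -0.54  1.82  0.34  0.88 -1.76]
shift [-0.5 -2.  -0. ] rot [-0.01 -0.02 -0.01]
```

>>> servo_tool:
  motion:
    - [-0.5,-1,0,0,0,0,0]
    - [0,-1,0,0,0,0,0]
    - [0,0,0,0,0,0,0]
    - [0,0,0,0,0,0,0]

```text
time: 17.62
tcp_pos: [0.5786, -0.0168, 0.1939]
ee_rot: [0.0, 0.998, 0.056, -0.0]
wrist_force: [0.2, -0.4, -1.3]
gripper_width: 0.0111
```

```bash
python3 -c "
from st import *
for i in range(2): ctrl.get_image('scene'); to([.5787,-.0165,.194],6.5)
"
```

```text
t 17.68 tcp [578.6 -16.8 193.9] yaw 6.48 tilt [ 1.e-04 -1.e-04 -1.e+00] F [ 0.46 -0.25 -0.71] T [ 0.036  0.032 -0.05 ] w 10.7
j [ 0.4   0.53 -0.54  1.82  0.34  0.88 -1.76]
shift [ 0.1 -0.3 -0.1] rot [ 0.01 -0.   -0.02]
t 17.73 tcp [578.6 -16.7 193.9] yaw 6.47 tilt [-0. -0. -1.] F [ 0.46  0.36 -0.88] T [ 0.011  0.083 -0.038] w 11.0
j [ 0.4   0.53 -0.54  1.82  0.34  0.88 -1.76]
shift [ 0.1 -0.2 -0.1] rot [ 0.    0.   -0.03]
```

>>> servo_tool:
  motion:
    - [0,-0.8,0,0,0,0,0]
    - [0,0,0,0,0,0,0]

```text
time: 17.98
tcp_pos: [0.5785, -0.0157, 0.1939]
ee_rot: [-0.0, 0.998, 0.057, 0.0]
wrist_force: [-0.7, 0.2, -1.8]
gripper_width: 0.0109
```

```bash
python3 -c "
from st import *
for i in range(2): ctrl.get_image('scene'); to([.5787,-.0165,.194],6.5)
"
```

```text
t 18.02 tcp [578.5 -15.8 193.9] yaw 6.49 tilt [ 0.  0. -1.] F [ 0.12 -0.15 -1.57] T [0.012 0.036 0.043] w 11.3
j [ 0.4   0.53 -0.54  1.82  0.34  0.88 -1.76]
shift [ 0.1  0.7 -0.1] rot [-0.   -0.   -0.01]
t 18.07 tcp [578.5 -15.8 193.9] yaw 6.49 tilt [ 1.e-04 -0.e+00 -1.e+00] F [ 0.88 -0.36 -1.24] T [ 0.003  0.012 -0.013] w 11.1
j [ 0.4   0.53 -0.54  1.82  0.34  0.88 -1.76]
shift [ 0.1  0.7 -0.1] rot [ 0.   -0.01 -0.01]
```

>>> servo_tool:
  motion:
    - [0,-0.8,0,0,0,0,0]
    - [0,0,0,0,0,0,0]

```text
time: 18.32
tcp_pos: [0.5785, -0.0154, 0.1939]
ee_rot: [0.0, 0.998, 0.056, 0.0]
wrist_force: [-0.9, -1.3, -2.4]
gripper_width: 0.0109
```

```bash
python3 -c "
from st import *
for i in range(2): ctrl.get_image('scene'); to([.5787,-.0165,.194],6.5)
"
```

```text
t 18.38 tcp [578.4 -15.4 193.9] yaw 6.47 tilt [-0.e+00 -3.e-04 -1.e+00] F [-0.37 -0.79 -1.64] T [-0.207  0.034  0.02 ] w 11.2
j [ 0.4   0.53 -0.54  1.82  0.34  0.88 -1.76]
shift [ 0.1  1.2 -0.1] rot [ 0.02  0.   -0.03]
t 18.43 tcp [578.5 -15.4 193.9] yaw 6.46 tilt [ 0.e+00 -3.e-04 -1.e+00] F [-0.26 -1.01 -1.11] T [-0.338  0.024  0.025] w 10.8
j [ 0.4   0.53 -0.54  1.82  0.34  0.88 -1.76]
shift [ 0.1  1.2 -0.1] rot [ 0.02  0.   -0.04]
```

>>> servo_tool:
  motion:
    - [0,-0.4,0,0,0,0,0]
    - [0,0,0,0,0,0,0]

```text
time: 18.68
tcp_pos: [0.5784, -0.0151, 0.1939]
ee_rot: [0.0, 0.998, 0.056, 0.0]
wrist_force: [0.2, -1.7, -2.8]
gripper_width: 0.0106
```

```bash
python3 -c "
from st import *
for i in range(2): ctrl.get_image('scene'); to([.5787,-.0165,.194],6.5)
"
```

```text
t 18.73 tcp [578.4 -15.1 193.9] yaw 6.46 tilt [ 1.e-04 -5.e-04 -1.e+00] F [ 0.07 -1.43 -2.84] T [-0.537 -0.011 -0.096] w 10.7
j [ 0.4   0.53 -0.54  1.82  0.34  0.88 -1.76]
shift [ 0.1  1.4 -0.1] rot [ 0.03 -0.   -0.04]
t 18.77 tcp [578.4 -15.1 193.9] yaw 6.46 tilt [ 0.e+00 -4.e-04 -1.e+00] F [ 0.34 -1.73 -2.39] T [-0.556 -0.082 -0.04 ] w 10.5
j [ 0.4   0.53 -0.54  1.82  0.34  0.88 -1.76]
shift [ 0.1  1.5 -0.1] rot [ 0.02  0.   -0.04]
```

>>> servo_tool:
  motion:
    - [0.4,1,0,0,0,0,0]
    - [0,0.9,0,0,0,0,0]
    - [0,0,0,0,0,0,0]
    - [0,0,0,0,0,0,0]

```text
time: 19.27
tcp_pos: [0.579, -0.0161, 0.1939]
ee_rot: [-0.0, 0.998, 0.057, 0.0]
wrist_force: [-0.5, -0.3, -1.4]
gripper_width: 0.0111
```

```bash
python3 -c "
from st import *
for i in range(2): ctrl.get_image('scene'); to([.5789,-.0169,.194],6.5)
"
```

```text
t 19.32 tcp [579.  -16.2 193.9] yaw 6.5 tilt [ 1.e-04  3.e-04 -1.e+00] F [ 0.54 -0.25 -0.9 ] T [-0.046  0.078 -0.003] w 11.2
j [ 0.4   0.53 -0.54  1.82  0.34  0.88 -1.76]
shift [-0.2  0.7 -0.1] rot [-0.02 -0.01  0.  ]
t 19.38 tcp [579.1 -16.3 194. ] yaw 6.5 tilt [ 2.e-04  2.e-04 -1.e+00] F [ 0.39 -0.9  -1.06] T [-0.038  0.003 -0.009] w 11.1
j [ 0.4   0.53 -0.54  1.82  0.34  0.88 -1.76]
shift [-0.2  0.6 -0. ] rot [-0.01 -0.01 -0.  ]
```

>>> servo_tool:
  motion:
    - [-0.1,0.4,0,0,0,0,0]
    - [0,0,0,0,0,0,0]
    - [0.04,1.57,0,0,0,-3,0]
    - [0.04,1.57,0,0,0,-3,0]
    - [0.04,1.57,0,0,0,-3,0]
    - [0.04,1.57,0,0,0,-3,0]
    - [0.04,1.57,0,0,0,-3,0]
    - [0,0,0,0,0,0,0]
    - [0,0,0,0,0,0,0]

```text
time: 20.5
tcp_pos: [0.5808, -0.0245, 0.1939]
ee_rot: [-0.0, 0.983, 0.186, 0.0]
wrist_force: [0.4, 0.3, -2.3]
gripper_width: 0.0109
```

```bash
cat >> st.py <<'E'
def rot(deg,n=2,sx=.6087,sy=-.0135,r=.030,z=.194):
    for i in range(n):
        ctrl.get_image('scene'); a=np.radians(deg); to([sx-r*np.cos(a),sy-r*np.sin(a),z],deg)
E
python3 -c "
from st import *
rot(21.5)"
```

```text
t 20.55 tcp [580.8 -24.5 193.9] yaw 21.44 tilt [ 0.  0. -1.] F [-0.82 -1.06 -1.65] T [-0.026  0.016  0.003] w 10.8
j [ 0.45  0.55 -0.6   1.81  0.39  0.9  -1.52]
shift [-0.   0.  -0.1] rot [ 0.   -0.   -0.06]
t 20.6 tcp [580.8 -24.4 193.9] yaw 21.45 tilt [ 0.  0. -1.] F [ 0.18  0.69 -0.27] T [ 0.007  0.026 -0.014] w 11.1
j [ 0.45  0.55 -0.6   1.81  0.39  0.9  -1.52]
shift [-0.   0.1 -0.1] rot [ 0.   -0.   -0.05]
```

Exactly on the arc, no contact. Continue.

>>> servo_tool:
  motion:
    - [0.04,1.57,0,0,0,-3,0]
    - [0.04,1.57,0,0,0,-3,0]
    - [0.04,1.57,0,0,0,-3,0]
    - [0.04,1.57,0,0,0,-3,0]
    - [0.04,1.57,0,0,0,-3,0]
    - [0.04,1.57,0,0,0,-3,0]
    - [0.04,1.57,0,0,0,-3,0]
    - [0.04,1.57,0,0,0,-3,0]
    - [0,0,0,0,0,0,0]
    - [0,0,0,0,0,0,0]

```text
time: 21.85
tcp_pos: [0.5877, -0.0348, 0.1939]
ee_rot: [-0.0, 0.922, 0.386, 0.0]
wrist_force: [-0.8, 0.2, -1.5]
gripper_width: 0.011
```

```bash
python3 -c "
from st import *
rot(45.5)"
```

```text
t 21.9 tcp [587.7 -34.8 194. ] yaw 45.43 tilt [ 0. -0. -1.] F [-0.03 -0.34 -1.73] T [0.039 0.013 0.044] w 10.8
j [ 0.53  0.59 -0.69  1.79  0.46  0.93 -1.13]
shift [-0.1  0.  -0. ] rot [ 0.   -0.   -0.07]
t 21.95 tcp [587.7 -34.8 193.9] yaw 45.45 tilt [ 0.  0. -1.] F [ 1.09  0.05 -1.33] T [ 0.006 -0.001 -0.064] w 11.1
j [ 0.53  0.59 -0.69  1.79  0.46  0.93 -1.13]
shift [-0.1  0.1 -0.1] rot [ 0.   -0.   -0.05]
```

>>> servo_tool:
  motion:
    - [0.04,1.57,0,0,0,-3,0]
    - [0.04,1.57,0,0,0,-3,0]
    - [0.04,1.57,0,0,0,-3,0]
    - [0.04,1.57,0,0,0,-3,0]
    - [0.04,1.57,0,0,0,-3,0]
    - [0.04,1.57,0,0,0,-3,0]
    - [0.04,1.57,0,0,0,-3,0]
    - [0.04,1.57,0,0,0,-3,0]
    - [0,0,0,0,0,0,0]
    - [0,0,0,0,0,0,0]

```text
time: 23.2
tcp_pos: [0.5981, -0.0416, 0.1939]
ee_rot: [-0.0, 0.822, 0.569, -0.0]
wrist_force: [0.1, 0.3, -0.8]
gripper_width: 0.0106
```

```bash
python3 -c "
from st import *
rot(69.5)"
```

```text
t 23.25 tcp [598.2 -41.6 193.9] yaw 69.43 tilt [ 0.e+00 -1.e-04 -1.e+00] F [-0.68  1.21 -1.47] T [-0.02  -0.003  0.013] w 11.1
j [ 0.6   0.64 -0.78  1.76  0.53  0.97 -0.76]
shift [ 0.   0.  -0.1] rot [ 0.    0.01 -0.07]
t 23.3 tcp [598.2 -41.6 193.9] yaw 69.45 tilt [ 0.e+00 -1.e-04 -1.e+00] F [-0.24 -1.54 -0.48] T [0.021 0.019 0.054] w 10.9
j [ 0.6   0.64 -0.78  1.76  0.53  0.97 -0.76]
shift [ 0.   0.  -0.1] rot [ 0.    0.   -0.05]
```

>>> servo_tool:
  motion:
    - [0.04,1.57,0,0,0,-3,0]
    - [0.04,1.57,0,0,0,-3,0]
    - [0.04,1.57,0,0,0,-3,0]
    - [0.04,1.57,0,0,0,-3,0]
    - [0.04,1.57,0,0,0,-3,0]
    - [0.04,1.57,0,0,0,-3,0]
    - [0.04,1.57,0,0,0,-3,0]
    - [0.04,1.57,0,0,0,-3,0]
    - [0.04,1.57,0,0,0,-3,0]
    - [0,0,0,0,0,0,0]
    - [0,0,0,0,0,0,0]

```text
time: 24.68
tcp_pos: [0.6121, -0.0434, 0.1939]
ee_rot: [-0.0, 0.666, 0.746, -0.0]
wrist_force: [0.4, -0.6, -0.7]
gripper_width: 0.0111
```

```bash
python3 -c "
from st import *
rot(96.5)
import cv2
cv2.imwrite('pics/scene9.png',ctrl.get_image('scene')['pixels'])
cv2.imwrite('pics/top9.png',ctrl.get_image('top')['pixels'])
"; python3 ov.py pics/scene9.png pics/o9.png 0 0 0 300 205 64 60
```

```text
t 24.73 tcp [612.1 -43.4 193.9] yaw 96.43 tilt [-0.e+00 -1.e-04 -1.e+00] F [ 0.1  -0.33 -0.83] T [-0.011  0.005  0.002] w 10.5
j [ 0.65  0.7  -0.88  1.72  0.62  1.02 -0.34]
shift [ 0.1  0.1 -0.1] rot [-0.    0.01 -0.07]
t 24.77 tcp [612.1 -43.4 194. ] yaw 96.44 tilt [ 0.e+00 -2.e-04 -1.e+00] F [ 0.75 -0.77 -2.27] T [ 0.029  0.034 -0.023] w 10.8
j [ 0.65  0.7  -0.88  1.72  0.62  1.02 -0.34]
shift [ 0.1  0.  -0. ] rot [-0.    0.01 -0.06]
[ 0.60871198 -0.01355021  0.19394847] 1.6835178789973562 0.08635295448809763
```

View pics/o9.png

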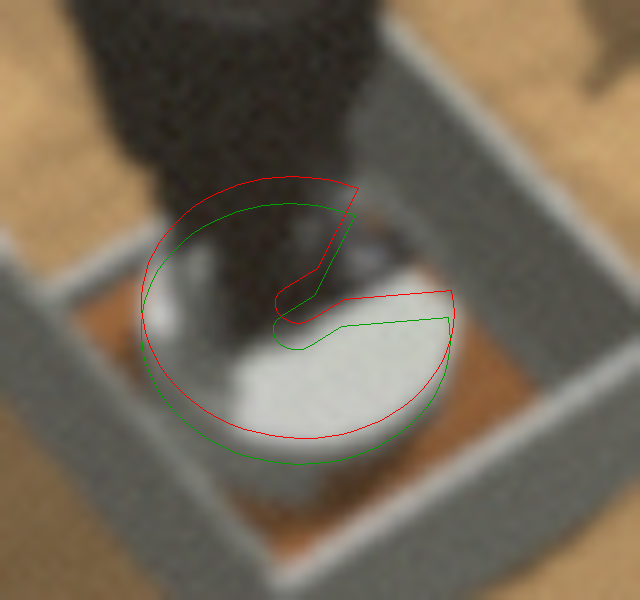

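>>> servo_tool:
  motion:
    - [0,0,1,0,0,0,0]
    - [0,0,1,0,0,0,0]
    - [0,0,1,0,0,0,0]
    - [0,0,0,0,0,0,0]
    - [0,0,0,0,0,0,0]

```text
time: 25.5
tcp_pos: [0.6122, -0.0433, 0.1909]
ee_rot: [0.0, 0.666, 0.746, 0.0]
wrist_force: [0.3, -0.5, -1.6]
gripper_width: 0.0107
```

>>> servo_tool:
  motion:
    - [0,0,0.7,0,0,0,0]
    - [0,0,0,0,0,0,0]

```text
time: 25.75
tcp_pos: [0.6121, -0.0434, 0.1901]
ee_rot: [-0.0, 0.666, 0.746, -0.0]
wrist_force: [0.1, 0.2, -0.7]
gripper_width: 0.0109
```

>>> servo_tool:
  motion:
    - [0,0,0.7,0,0,0,0]
    - [0,0,0,0,0,0,0]

```text
time: 26.0
tcp_pos: [0.6121, -0.0434, 0.1895]
ee_rot: [-0.0, 0.666, 0.746, -0.0]
wrist_force: [-0.6, 0.4, -1.3]
gripper_width: 0.0111
```

```bash
python3 -c "
from st import *
rot(96.5,3)"
```

```text
t 26.05 tcp [612.1 -43.4 189.5] yaw 96.48 tilt [ 0. -0. -1.] F [ 0.49 -0.7  -2.29] T [-0.083 -0.032 -0.006] w 11.2
j [ 0.64  0.7  -0.87  1.73  0.63  1.01 -0.34]
shift [ 0.1 -0.  -4.5] rot [ 0.    0.   -0.02]
t 26.1 tcp [612.1 -43.4 189.5] yaw 96.48 tilt [ 0. -0. -1.] F [ 0.14 -0.61 -1.35] T [-0.045 -0.018  0.01 ] w 11.0
j [ 0.64  0.7  -0.87  1.73  0.62  1.01 -0.34]
shift [ 0.1 -0.  -4.5] rot [ 0.    0.   -0.02]
t 26.15 tcp [612.1 -43.3 189.5] yaw 96.49 tilt [ 0. -0. -1.] F [ 0.17  0.02 -2.02] T [-0.107 -0.    -0.042] w 10.8
j [ 0.64  0.7  -0.87  1.73  0.63  1.01 -0.34]
shift [ 0.  -0.  -4.5] rot [ 0.    0.   -0.01]
```

>>> servo_tool:
  motion:
    - [0,0,0.6,0,0,0,0]
    - [0,0,0,0,0,0,0]
    - [0,0,0,0,0,0,0]

```text
time: 26.52
tcp_pos: [0.6121, -0.0434, 0.1889]
ee_rot: [0.0, 0.666, 0.746, -0.0]
wrist_force: [0.1, 0.0, -2.2]
gripper_width: 0.0109
```

>>> servo_tool:
  motion:
    - [0,0,0.6,0,0,0,0]
    - [0,0,0,0,0,0,0]
    - [0,0,0,0,0,0,0]

```text
time: 26.9
tcp_pos: [0.6121, -0.0434, 0.1883]
ee_rot: [0.0, 0.666, 0.746, 0.0]
wrist_force: [1.0, -1.0, -1.6]
gripper_width: 0.0107
```

```bash
python3 -c "
from st import *
rot(96.5,4)"
```

```text
t 26.95 tcp [612.1 -43.3 188.3] yaw 96.49 tilt [ 1.e-04  0.e+00 -1.e+00] F [-0.02  0.23 -1.67] T [-0.013  0.002  0.011] w 10.3
j [ 0.64  0.71 -0.87  1.73  0.63  1.01 -0.34]
shift [ 0.  -0.  -5.7] rot [ 0.    0.   -0.01]
t 27.0 tcp [612.1 -43.4 188.3] yaw 96.48 tilt [ 1.e-04 -0.e+00 -1.e+00] F [-0.52  0.1  -1.42] T [-0.077  0.02  -0.022] w 11.1
j [ 0.64  0.71 -0.87  1.73  0.63  1.01 -0.34]
shift [ 0.1 -0.  -5.7] rot [ 0.    0.   -0.02]
t 27.05 tcp [612.1 -43.4 188.3] yaw 96.48 tilt [ 1.e-04 -0.e+00 -1.e+00] F [-0.17  0.65 -2.08] T [-0.004 -0.012 -0.012] w 10.6
j [ 0.64  0.71 -0.87  1.73  0.63  1.01 -0.34]
shift [ 0.  -0.  -5.7] rot [ 0.    0.   -0.02]
t 27.1 tcp [612.1 -43.4 188.3] yaw 96.48 tilt [ 1.e-04  0.e+00 -1.e+00] F [ 0.8  -0.18 -1.17] T [-0.032 -0.02   0.001] w 10.5
j [ 0.64  0.71 -0.87  1.73  0.63  1.01 -0.34]
shift [ 0.1 -0.  -5.7] rot [ 0.   -0.   -0.02]
```

>>> servo_tool:
  motion:
    - [0,0,0.5,0,0,0,0]
    - [0,0,0,0,0,0,0]

```text
time: 27.35
tcp_pos: [0.6121, -0.0434, 0.1878]
ee_rot: [-0.0, 0.666, 0.746, -0.0]
wrist_force: [-0.5, -0.2, -1.6]
gripper_width: 0.0108
```

>>> servo_tool:
  motion:
    - [0,0,0.5,0,0,0,0]
    - [0,0,0,0,0,0,0]

```text
time: 27.6
tcp_pos: [0.6121, -0.0434, 0.1873]
ee_rot: [-0.0, 0.666, 0.746, -0.0]
wrist_force: [0.7, 0.4, -1.4]
gripper_width: 0.0109
```

>>> servo_tool:
  motion:
    - [0,0,0.4,0,0,0,0]
    - [0,0,0,0,0,0,0]

```text
time: 27.85
tcp_pos: [0.6121, -0.0434, 0.1869]
ee_rot: [-0.0, 0.666, 0.746, -0.0]
wrist_force: [0.4, 0.0, -0.9]
gripper_width: 0.011
```

```bash
python3 -c "
from st import *
rot(96.5,3)"
```

```text
t 27.9 tcp [612.1 -43.4 186.9] yaw 96.48 tilt [-1.e-04 -1.e-04 -1.e+00] F [ 0.51 -0.09 -2.13] T [-0.088 -0.018 -0.022] w 11.1
j [ 0.64  0.71 -0.87  1.73  0.63  1.01 -0.35]
shift [ 0.1  0.  -7.1] rot [-0.    0.   -0.02]
t 27.95 tcp [612.1 -43.3 186.9] yaw 96.48 tilt [ 0.  0. -1.] F [ 0.13  0.37 -1.9 ] T [-0.046  0.013  0.021] w 10.9
j [ 0.64  0.71 -0.87  1.73  0.63  1.01 -0.35]
shift [ 0.  -0.  -7.1] rot [ 0.   -0.   -0.02]
t 28.0 tcp [612.1 -43.3 186.9] yaw 96.49 tilt [ 0.  0. -1.] F [-0.47 -0.15 -1.68] T [-0.003 -0.005  0.037] w 11.0
j [ 0.64  0.71 -0.87  1.73  0.63  1.01 -0.35]
shift [ 0.  -0.  -7.1] rot [ 0.   -0.   -0.01]
```

>>> servo_tool:
  motion:
    - [0,0,0.5,0,0,0,0]
    - [0,0,0,0,0,0,0]

```text
time: 28.25
tcp_pos: [0.6121, -0.0433, 0.1864]
ee_rot: [-0.0, 0.666, 0.746, -0.0]
wrist_force: [0.6, 0.4, -2.2]
gripper_width: 0.011
```

>>> servo_tool:
  motion:
    - [0,0,0.5,0,0,0,0]
    - [0,0,0,0,0,0,0]

```text
time: 28.5
tcp_pos: [0.6121, -0.0434, 0.1859]
ee_rot: [-0.0, 0.666, 0.746, -0.0]
wrist_force: [0.1, -0.1, -1.5]
gripper_width: 0.0106
```

>>> servo_tool:
  motion:
    - [0,0,0.4,0,0,0,0]
    - [0,0,0,0,0,0,0]

```text
time: 28.75
tcp_pos: [0.6122, -0.0434, 0.1856]
ee_rot: [0.0, 0.666, 0.746, 0.0]
wrist_force: [-0.1, 0.2, -0.5]
gripper_width: 0.0107
```

```bash
python3 -c "
from st import *
rot(96.5,3)"
```

```text
t 28.8 tcp [612.2 -43.4 185.6] yaw 96.48 tilt [ 1.e-04 -0.e+00 -1.e+00] F [-0.44  0.09 -0.99] T [-0.047  0.062  0.071] w 10.8
j [ 0.64  0.71 -0.87  1.73  0.63  1.01 -0.35]
shift [ 0.1 -0.1 -8.4] rot [ 0.01  0.   -0.02]
t 28.85 tcp [612.2 -43.4 185.6] yaw 96.48 tilt [ 1.e-04 -0.e+00 -1.e+00] F [-0.12  0.48 -0.78] T [0.001 0.014 0.004] w 10.7
j [ 0.64  0.71 -0.87  1.73  0.63  1.01 -0.35]
shift [ 0.1 -0.1 -8.4] rot [ 0.01  0.   -0.02]
t 28.9 tcp [612.2 -43.4 185.6] yaw 96.48 tilt [ 1.e-04 -0.e+00 -1.e+00] F [-0.04  0.24 -1.03] T [-0.062  0.078  0.026] w 11.1
j [ 0.64  0.71 -0.87  1.73  0.63  1.01 -0.35]
shift [ 0.1 -0.1 -8.4] rot [ 0.01  0.   -0.02]
```

>>> servo_tool:
  motion:
    - [0,0,0.3,0,0,0,0]
    - [0,0,0,0,0,0,0]

```text
time: 29.15
tcp_pos: [0.6122, -0.0433, 0.1854]
ee_rot: [0.0, 0.666, 0.746, 0.0]
wrist_force: [-0.3, -0.1, 0.1]
gripper_width: 0.0108
```

```bash
python3 -c "
from st import *
rot(96.5,3)"
```

```text
t 29.2 tcp [612.2 -43.4 185.4] yaw 96.48 tilt [ 3.e-04 -1.e-04 -1.e+00] F [-1.5  -0.23  0.25] T [-0.057  0.174  0.052] w 11.0
j [ 0.64  0.71 -0.87  1.73  0.63  1.   -0.35]
shift [ 0.1 -0.1 -8.6] rot [ 0.02  0.01 -0.02]
t 29.25 tcp [612.2 -43.4 185.4] yaw 96.48 tilt [ 3.e-04 -1.e-04 -1.e+00] F [-1.17 -0.54  0.08] T [-0.026  0.166 -0.01 ] w 10.8
j [ 0.64  0.71 -0.87  1.73  0.63  1.   -0.35]
shift [ 0.1 -0.1 -8.6] rot [ 0.01  0.01 -0.02]
t 29.3 tcp [612.2 -43.4 185.4] yaw 96.48 tilt [ 3.e-04 -0.e+00 -1.e+00] F [-0.72 -0.52  0.66] T [-0.025  0.107  0.027] w 10.5
j [ 0.64  0.71 -0.87  1.73  0.63  1.   -0.35]
shift [ 0.1 -0.1 -8.6] rot [ 0.02  0.   -0.02]
```

>>> servo_tool:
  motion:
    - [0,0,0.3,0,0,0,0]
    - [0,0,0,0,0,0,0]

```text
time: 29.55
tcp_pos: [0.6123, -0.0434, 0.1852]
ee_rot: [0.0, 0.666, 0.746, 0.0]
wrist_force: [-0.4, -0.4, 2.9]
gripper_width: 0.0109
```

```bash
python3 -c "
from st import *
rot(96.5,3)"
```

```text
t 29.6 tcp [612.2 -43.4 185.1] yaw 96.48 tilt [ 3.e-04 -1.e-04 -1.e+00] F [-0.9   0.94  2.41] T [-0.097  0.244  0.026] w 10.9
j [ 0.64  0.71 -0.87  1.73  0.63  1.   -0.35]
shift [ 0.1 -0.1 -8.9] rot [ 0.02  0.01 -0.02]
t 29.65 tcp [612.2 -43.4 185.1] yaw 96.48 tilt [ 3.e-04 -1.e-04 -1.e+00] F [-0.44  0.32  2.53] T [-0.07   0.212 -0.016] w 10.9
j [ 0.64  0.71 -0.87  1.73  0.63  1.   -0.35]
shift [ 0.1 -0.1 -8.9] rot [ 0.02  0.   -0.02]
t 29.7 tcp [612.2 -43.4 185.1] yaw 96.48 tilt [ 3.e-04 -1.e-04 -1.e+00] F [-1.12 -0.21  2.13] T [-0.034  0.211  0.033] w 10.8
j [ 0.64  0.71 -0.87  1.73  0.63  1.   -0.35]
shift [ 0.1 -0.1 -8.9] rot [ 0.02  0.01 -0.02]
```

>>> servo_tool:
  motion:
    - [0,0,-0.2,0,0,0,0]
    - [0,0,0,0,0,0,0]
  newtons: 20

```text
time: 29.95
tcp_pos: [0.6122, -0.0433, 0.1852]
ee_rot: [0.0, 0.666, 0.746, 0.0]
wrist_force: [-0.3, 0.3, 1.9]
gripper_width: 0.0111
```

>>> servo_tool:
  motion:
    - [0,0,0,0,0,0,0.16]
    - [0,0,0,0,0,0,0.18]
    - [0,0,0,0,0,0,0.22]
    - [0,0,0,0,0,0,0.28]
    - [0,0,0,0,0,0,0.35]
    - [0,0,0,0,0,0,0.45]
    - [0,0,0,0,0,0,0.45]

```text
time: 30.82
tcp_pos: [0.6121, -0.0434, 0.1851]
ee_rot: [0.0, 0.666, 0.746, 0.0]
wrist_force: [-0.1, -1.2, -0.1]
gripper_width: 0.0382
```

```bash
python3 -c "
from st import *
rot(96.5,2)
import cv2
cv2.imwrite('pics/scene10.png',ctrl.get_image('scene')['pixels'])
"; python3 ov.py pics/scene10.png pics/o10.png 0 0 0 300 205 64 60
```

```text
t 30.88 tcp [612.2 -43.4 185.1] yaw 96.48 tilt [ 1.e-04 -0.e+00 -1.e+00] F [ 0.87  0.67 -0.02] T [-0.023 -0.004  0.018] w 38.4
j [ 0.64  0.71 -0.87  1.73  0.63  1.   -0.35]
shift [ 0.1 -0.  -8.9] rot [ 0.01  0.   -0.02]
t 30.93 tcp [612.1 -43.4 185.1] yaw 96.48 tilt [ 0. -0. -1.] F [ 0.52 -0.12  0.13] T [ 0.016 -0.037  0.025] w 38.1
j [ 0.64  0.71 -0.87  1.73  0.63  1.   -0.35]
shift [ 0.1 -0.  -8.9] rot [ 0.    0.   -0.02]
[ 0.60875125 -0.01355463  0.18512369] 1.6839152529286725 0.07752297646356016
```

View pics/o10.png

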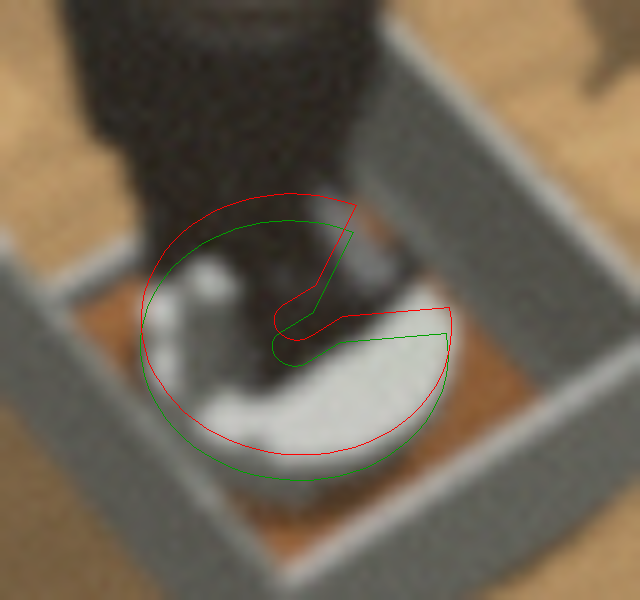

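>>> servo_tool:
  motion:
    - [0,0,-2,0,0,0,0.45]
    - [0,0,-5,0,0,0,0.45]
    - [0,0,-8,0,0,0,0.45]
    - [0,0,-12,0,0,0,0.45]
    - [0,0,-20,0,0,0,0.45]
    - [0,0,-25,0,0,0,0.45]
    - [0,0,-25,0,0,0,0.45]
    - [0,0,-20,0,0,0,0.45]
    - [0,0,-10,0,0,0,0.45]

```text
time: 32.1
tcp_pos: [0.6126, -0.0433, 0.3141]
ee_rot: [0.001, 0.666, 0.746, 0.001]
wrist_force: [-0.4, -0.3, -0.5]
gripper_width: 0.0385
```

>>> servo_tool:
  motion:
    - [-10,0,0,0,0,0,0.45]
    - [-20,10,0,0,0,0,0.45]
    - [-30,20,0,0,0,0,0.45]
    - [-35,-20,0,0,0,0,0.45]
    - [-35,-30,0,0,0,0,0.45]
    - [-35,-30,0,0,0,0,0.45]
    - [-35,-30,0,0,0,0,0.45]
    - [-30,-30,0,0,0,0,0.45]
    - [-20,-20,0,0,0,0,0.45]
    - [-10,-10,0,0,0,0,0.45]
    - [0,0,0,0,0,0,0.45]
    - [0,0,0,0,0,0,0.45]

```text
time: 33.6
tcp_pos: [0.5033, -0.3162, 0.3121]
ee_rot: [-0.0, 0.665, 0.747, 0.001]
wrist_force: [0.2, 0.7, 0.3]
gripper_width: 0.0384
```

```bash
python3 -c "
from st import *
import cv2
for n in('scene','top'): cv2.imwrite(f'pics/{n}11.png',ctrl.get_image(n)['pixels'])
rot(96.5,1)
a=cv2.imread('pics/top11.png')[130:195,290:360];b=cv2.imread('pics/scene11.png')[195:275,290:375]
cv2.imwrite('pics/c11.png',np.hstack([cv2.resize(a,(390,362),interpolation=2),cv2.resize(b,(385,362),interpolation=2)]))
cv2.imwrite('pics/full11.png',cv2.imread('pics/top11.png'))
"
```

```text
t 33.75 tcp [ 503.3 -316.1  312.2] yaw 96.63 tilt [ 6.e-04  4.e-04 -1.e+00] F [ 0.22  0.09 -1.55] T [0.027 0.004 0.035] w 38.4
j [ 1.22  0.54 -0.97  1.68  0.47  1.18  0.25]
shift [258.3 139.5 118.4] rot [ 0.03 -0.02  0.13]
```

View pics/c11.png

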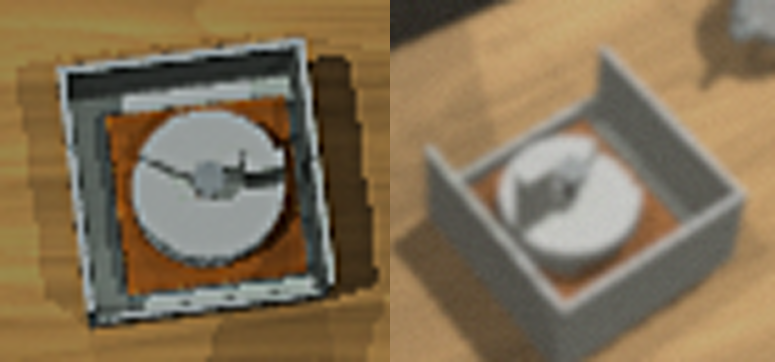

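View pics/full11.png

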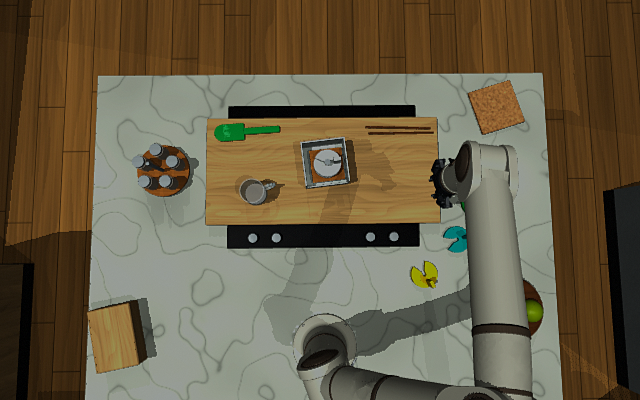

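```bash
python3 -c "
from plant import ctrl
print(ctrl.hand_in())"
```

```text
the job is handed in; nothing more can be done
None
```

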